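Turn a drive caddy over with a lifter

ROBOT

A 6-joint arm with a two-finger parallel gripper is mounted at the origin on the work surface. World frame = base frame: x ahead of the robot, y to its left, z up, the work surface at z = 0. Lengths are in m, angles in rad, forces in N, time in s.
With the tool pointing down it reaches from about 0.4 to 0.925 m from the base axis. Payload 3.4 kg.
Tool frame: the origin (TCP) lies between the finger pads; the fingertips stand 19 mm ahead of it and the grasp point (between the pads) is the TCP; x points along the fingers, y is the direction in which the jaws open and shut, and the axes are right-handed (so a half turn about x gives the same grasp; the last joint's range is limited). The gripper opens to 85 mm and grips with 20 to 120 N. Pads are 22 mm wide; open, the fingers measure 114 mm over their backs; the gripper's body (76 mm by 85 mm) begins 54 mm behind the grasp point. The pads swing forward as they close: fully open they stand 13 mm farther back than shut.
Start: joints at [1.03, 0.307, 1.506, -0, 1.328, -0.073], TCP at [0.259, 0.513, 0.21] pointing down, gripper open.
Joint ranges: [-3.12, 3.12], [-1.05, 2.28], [0.14, 2.33], [-1.42, 4.57], [0.1, 2.73], [-2.68, 2.68]. Speed limits (rad/s): [2.57, 2.57, 3.14, 3.14, 3.14, 3.14].

INTERFACE

Orientations are given as a 3x3 rotation matrix whose columns are the frame's x, y, z axes.
In Python, from station import manip gives the robot as it stands. The module is installed in compiled form; this text tells all that it offers.
- The arm moves only by the tool carry_out, never from a script. Its argument "rows" is a list that holds one entry, the list of rows, each a list of 7 numbers: the shift along the tool's x, y, z in mm, then the turn, a rotation vector about the tool's x, y, z in degrees, then the finger opening in mm, from 0 to 85.4. A call has 1 to 20 rows; each row is the pose to reach, as a shift and turn from the pose commanded when the call began, along the tool's axes at that moment; what a row does not reach only later rows make up. A row lasts 1/10 s, in which the tool goes at most 50 mm and 8.59 degrees, less where a joint would pass 70% of its speed; a pose out of reach is approached as far as the arm can. A call with a gripper value outside its range is refused whole. The fingers move at their own pace and stop on an object; "grip_force" is the grip in N (left out, the last holds). Time passes only in rows, so rows that repeat a pose let the fingers close. It gives the time, the measured TCP pose, the force and the opening at its end, in the units of the state.
- manip.sense(): the state, without advancing time (a new reading comes with each control period).
- manip.grab_frame(name): name is "side" or "top" or "wrist"; returns a dict with "img" (420x560x3 uint8, blue, green, red), "vfov" (degrees; the focal length in pixels is half the picture's height over the tangent of half this angle, whatever the lens; pixels are square), "cx", "cy" (the principal point, pixels), "k1" (the pictures are not rectified: a ray, as slopes to the right and down, at radius r is drawn at 1 + k1 r^2 times it, then the intrinsics apply), "world_from_camera" (4x4, takes a point from camera to world coordinates); the wrist camera has in their place "mount" (4x4, takes a point from camera to tool coordinates, whose origin is the TCP and whose axes are the tool frame's). Camera axes: x right, y down, z forward; pixel columns grow to the right and rows downward; lengths in m; the calibration is good to about 2 mm. A picture is of the moment at which its call begins: read the wrist's pose just before it. There is no depth.
- manip.job_done(): hands the job in, once; it reports no verdict.
Trained networks look in a picture, given as the dict that the camera call returned (one of the last four; its "shot" number tells which), for a name from the list of things; names that differ only in an ending like _2 or _b are one class to them, and where a whole thing is asked for, a point or a joint stands for the part that bears it (a point fixed in the world has none). Each returns a list of dicts, best first, with "p" (0 to 1); they miss things now and then, are a little off and sometimes report something else, mostly with a low value. They report only what shows in the picture. A call takes as long as a camera call. They do not tell look-alikes from the thing itself.
- manip.masks_of(thing, picture): "region" (420x560 bool, what is visible of it) and "point" ([column, row] in pixels, amid what is visible of it).
- manip.tip_of(thing, picture): "point" ([column, row] in pixels: a listed point, or the origin of a listed thing).
The state is a dict: "clock": time; "joint_positions": joint angles; "qvel": joint speeds; "tau": joint torques, N m; "tcp_pos": TCP position; "tool_rot": TCP orientation; "ft_force": force on the tool from outside, world axes, zero at the start; "wrist_torque": the same for the moment, N m; "width": finger opening in m.
Only numpy, scipy, OpenCV 4.12 (cv2) and the standard library are available. Lean on these libraries where they do the work, as an engineer would, in place of code of your own. Each camera call takes 0.05 s, during which the arm holds its last target.

TASK

Pick up the lifter by its grip, slide its blade along the mat under the near edge of the drive caddy, press the caddy home against the edge of the cork deck with a light, steady push of about 5 newtons for half a second, then tilt it up and over with the blade, so that it lies flat on the cork with its rails up. Touch the caddy only with the lifter, never raise it clear of the mat or push it hard, leave the other things on the desk alone, and finally stand the lifter back on the bare desk beside the mat, blade flat, and let go.

Things in the scene. Friction and masses are not known exactly. Their poses are not given: they have to be found in the camera images.
- mat: Fixed grey plastic base plate of a service mat, 3 mm thick, 360 (x) by 160 mm (y). Origin: at desk height, under its centre; x points away from the robot, z up. On its far half a cork deck is clamped, 140 (x) by 160 by 8 mm (top 11 mm over the desk), its near face an upright step across the plate. The clamp is adjustable: the step lies anywhere from x = 0 to 40 mm, not reported.
- caddy_mid (a point): Centre of the loose drive caddy (about 90 g, 9 mm high): aluminium plate 70 (x) by 100 (y) by 5 mm on two black rails along y, each 90 long, 8 wide, 4 mm high, centred 20 mm either side of the middle. z points from rail side to plain side: up at the start, down when turned over. It starts on the plastic a little before the cork step, up to 0.1 rad askew.
- caddy_lip (a point): Middle of the caddy's near edge, on the plate's underside. The plate overhangs its rail by 11 mm here, with a 4 mm gap over the mat that takes the blade. The far edge is alike. Seated against the cork step and tilted up about its far edge, the caddy tips over of its own weight a little past upright and lands on the cork.
- lifter_grip (a point): Middle of the grip of the loose lifter (about 110 g), 65 mm above the blade's underside. Flat polished steel blade (friction about 0.25) 85 (x) by 44 (y) by 2 mm, upright black grip 22 (x) by 14 mm (y) on it, 98 mm high overall (top 8 mm: cap 26 by 18 mm). x points along the blade to its front edge, z up. Front edge 63 mm ahead of the grip's axis, back edge 22 mm behind it.
- lifter_tip (a point): Middle of the front edge of the lifter's blade, on its underside; same axes as the lifter's grip.
- mug: Bystander: loose white mug, 72 mm across, 85 mm tall, handle at its +y; origin at the centre of its foot.
- bottle: Bystander: loose clear bottle with an orange cap, 62 mm across, 190 mm tall; origin at the centre of its foot.
- driver: Bystander: loose screwdriver with a black handle, 160 mm long, lying along its x.
Things that resemble listed ones, but are neither listed nor needed, are in the scene too. Of the things that look like the part that bears caddy_mid, take the one that is nearest to the robot's base at the start. Leave any green look-alike of the part that bears lifter_grip alone.

How it is judged:
By the outcome, as a careful person would: the job done as asked, in the order asked, and still so for the second after the job is handed in, with the robot touching nothing.
It also fails if it takes over 72 s, if anything falls off the work surface, if the arm or the gripper's body presses on something with over 40 N, if the wrist force passes 120 N, or if a joint passes its speed limit or range.

## Working session

There is one attempt and no reset: what is moved stays moved. The work goes in short steps, Python scripts to look and compute and a tool call to move; the robot and the scene stay as the last step left them, time stands still between calls to the robot, and variables do not carry over. Pictures are saved under pics/ and viewed, and the job is handed in when it is done.

Besides the shell and the picture viewer there is one more tool, called by a JSON object that holds its "api" and its "payload", one argument or row to a line. carry_out: Moves the arm, as the interface text tells. Its arguments: {"type":"object","properties":{"rows":{"type":"array"},"grip_force":{"type":"number"}},"required":["rows"]}

```bash
mkdir -p pics; cat > h.py <<'E'
import numpy as np, cv2, pickle
from station import manip
def ray(f,uv,pose=None):
    h=f["img"].shape[0]; fl=h/2/np.tan(np.radians(f["vfov"])/2)
    d=np.array([(uv[0]-f["cx"])/fl,(uv[1]-f["cy"])/fl]); u=d.copy()
    for _ in range(30): u=d/(1+f["k1"]*(u@u))
    T=f.get("world_from_camera")
    if T is None: T=pose@np.array(f["mount"])
    T=np.array(T); v=T[:3,:3]@np.array([u[0],u[1],1.]); return T[:3,3],v/np.linalg.norm(v)
def onz(f,uv,z,pose=None):
    o,v=ray(f,uv,pose); return o+v*(z-o[2])/v[2]
def proj(f,p,pose=None):
    h=f["img"].shape[0]; fl=h/2/np.tan(np.radians(f["vfov"])/2)
    T=f.get("world_from_camera")
    if T is None: T=pose@np.array(f["mount"])
    q=np.linalg.inv(np.array(T))@np.append(p,1); u=q[:2]/q[2]; u=u*(1+f["k1"]*(u@u))
    return u*fl+np.array([f["cx"],f["cy"]])
def wpose():
    s=manip.sense(); T=np.eye(4); T[:3,:3]=s["tool_rot"]; T[:3,3]=s["tcp_pos"]; return T
def tri(rs):
    A=np.zeros((3,3));b=np.zeros(3)
    for o,v in rs:
        P=np.eye(3)-np.outer(v,v);A+=P;b+=P@o
    return np.linalg.solve(A,b)
E
python3 - <<'E'
from h import *
np.set_printoptions(precision=4,suppress=True)
s=manip.sense(); print(s)
for n in ["side","top","wrist"]:
    f=manip.grab_frame(n); cv2.imwrite(f"pics/{n}0.png",f["img"]); print(n,f["vfov"],f["cx"],f["cy"],f["k1"],f.get("world_from_camera",f.get("mount")))
    P=wpose() if n=="wrist" else None
    for t in ["mat","caddy_mid","caddy_lip","lifter_grip","lifter_tip","mug","bottle","driver"]:
        for d in manip.tip_of(t,f)[:3]: print(n,t,round(d["p"],2),np.round(d["point"],1))
    for t in ["caddy_mid","lifter_grip"]:
        for d in manip.masks_of(t,f)[:4]: print(n,"mask",t,round(d["p"],2),np.round(d["point"],1),d["region"].sum())
E
```

```text
{'clock': 0.0, 'joint_positions': array([ 1.0305,  0.3076,  1.5077, -0.    ,  1.3284, -0.0735]), 'qvel': array([ 0.0003, -0.0019,  0.0021, -0.0015,  0.0006, -0.0007]), 'tau': array([  0.003 , -45.7556, -25.1921,   0.0003,   0.0132,  -0.0001]), 'tcp_pos': array([0.2584, 0.5128, 0.2094]), 'tool_rot': array([[-0.0011,  0.45  ,  0.893 ],
       [-0.0018,  0.893 , -0.45  ],
       [-1.    , -0.0021, -0.0001]]), 'ft_force': array([-0.5437,  0.0445,  0.3472]), 'wrist_torque': array([ 0.0331,  0.0033, -0.0046]), 'width': 0.08564044765427829}
side 55.40486879797367 279.53850358919277 214.3455881618382 -0.012157031949794561 [[-0.9999 -0.01    0.0111  0.5517]
 [-0.015   0.6596 -0.7515  0.7132]
 [ 0.0002 -0.7515 -0.6597  0.723 ]
 [ 0.      0.      0.      1.    ]]
side mat 0.63 [233.8 245.4]
side mat 0.53 [311.2 333.1]
side caddy_mid 0.86 [250.9 240.6]
side caddy_mid 0.75 [236.5 191.3]
side caddy_lip 0.95 [267.7 234.5]
side caddy_lip 0.68 [236.  182.8]
side lifter_grip 0.58 [310.1 145.9]
side lifter_tip 0.67 [293.8 181.6]
side lifter_tip 0.59 [317.2 156.2]
side mug 0.7 [311.8 333.8]
side bottle 
[... 600 characters left out ...]
.74 [352.2 170.3]
top caddy_lip 0.63 [270. 204.]
top caddy_lip 0.3 [351.1 232.2]
top lifter_grip 0.88 [390.8 246.8]
top lifter_grip 0.71 [356.4 249.5]
top lifter_tip 0.78 [355.  229.7]
top lifter_tip 0.56 [408.4 258.7]
top mug 0.6 [173.8 244.6]
top bottle 0.57 [398.9 205.1]
top driver 0.59 [142.  193.8]
top mask caddy_mid 0.91 [337.5 168.3] 821
top mask caddy_mid 0.69 [263.3 193.6] 842
top mask lifter_grip 0.93 [392.5 254.2] 449
top mask lifter_grip 0.58 [354.7 243.8] 504
wrist 62.69923439294334 273.69609407540935 208.76561449188696 0.019787256329267484 [[ 0.0012 -0.2606  0.9654 -0.1641]
 [ 1.     -0.0003 -0.0013 -0.0005]
 [ 0.0006  0.9654  0.2606 -0.0658]
 [ 0.      0.      0.      1.    ]]
```

View pics/top0.png

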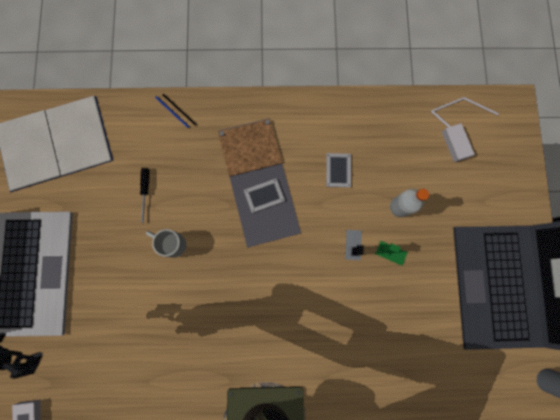

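View pics/side0.png

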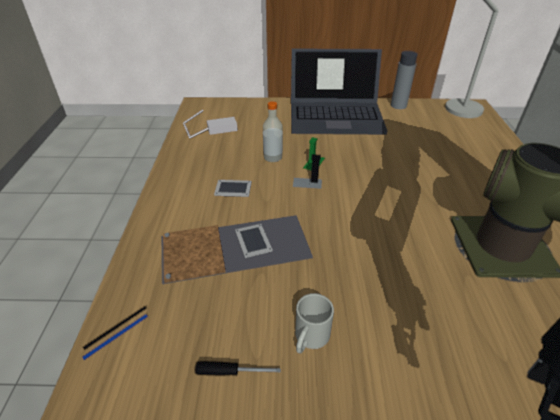

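```bash
python3 - <<'E'
from h import *
np.set_printoptions(precision=4,suppress=True)
a=cv2.imread("pics/top0.png")[130:290,200:440]; b=cv2.imread("pics/side0.png")[120:290,190:350]
cv2.imwrite("pics/c_top.png",cv2.resize(a,None,fx=3.3,fy=3.3,interpolation=cv2.INTER_CUBIC))
cv2.imwrite("pics/c_side.png",cv2.resize(b,None,fx=3.4,fy=3.4,interpolation=cv2.INTER_CUBIC))
f=manip.grab_frame("top");g=manip.grab_frame("side")
for n,u,w,z in [("cadA",(261.5,192.9),(250.9,240.6),.0075),("cadB",(337.8,168.2),(236.5,191.3),.0075),("gripA",(390.8,246.8),(310.1,145.9),.065),("gripB",(356.4,249.5),None,.065),("mug",(173.8,244.6),(311.8,333.8),0),("bottle",(398.9,205.1),(275.4,157.6),0),("driver",(142,193.8),(235.8,371.2),.01),("mat",(257.1,175.2),(233.8,245.4),0),("tipA",(408.4,258.7),(317.2,156.2),0),("tipB",(355,229.7),(293.8,181.6),0)]:
    print(n,onz(f,u,z),onz(g,w,z) if w else "")
E
```

```text
cadA [0.6374 0.0048 0.0075] [ 0.6345 -0.0004  0.0075]
cadB [ 0.7084 -0.2202  0.0075] [ 0.6902 -0.2014  0.0075]
gripA [ 0.4713 -0.3458  0.065 ] [ 0.4729 -0.3594  0.065 ]
gripB [ 0.4656 -0.2519  0.065 ] 
mug [0.4918 0.2566 0.    ] [0.4923 0.2591 0.    ]
bottle [ 0.597  -0.3963  0.    ] [ 0.5816 -0.3914  0.    ]
driver [0.6391 0.3496 0.01  ] [0.6388 0.3469 0.01  ]
mat [0.6923 0.0176 0.    ] [ 0.6772  0.0098 -0.    ]
tipA [ 0.4407 -0.4137  0.    ] [ 0.4445 -0.4019  0.    ]
tipB [ 0.5266 -0.2639  0.    ] [ 0.523  -0.2611  0.    ]
```

View crops.

View pics/c_top.png

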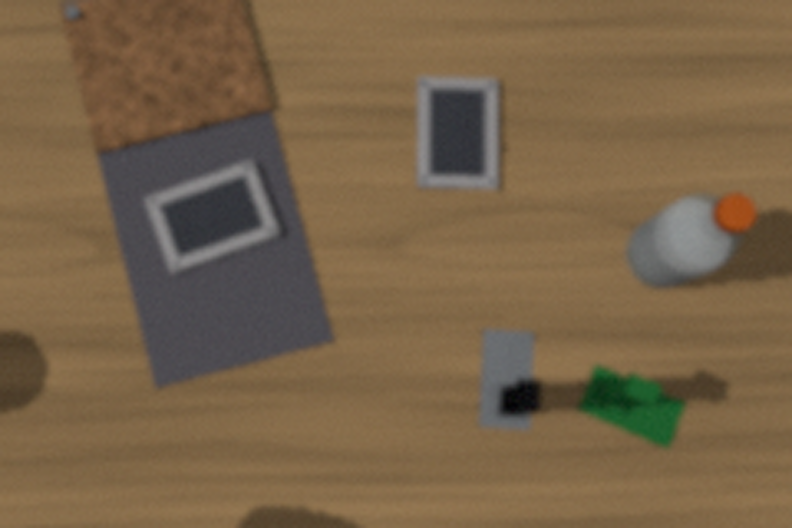

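View pics/c_side.png

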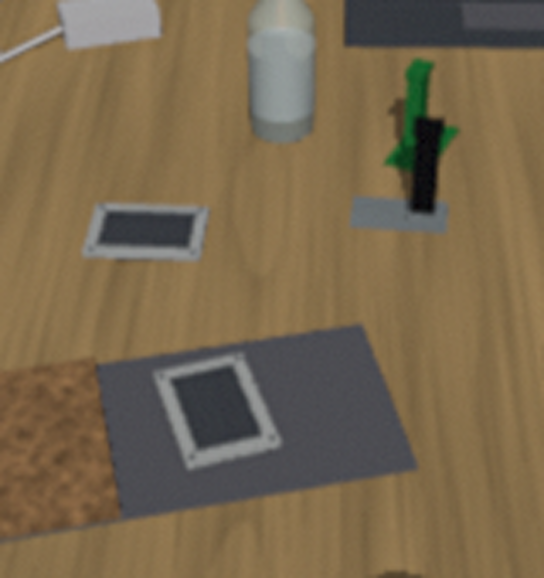

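```bash
cat >> h.py <<'E'
from scipy.spatial.transform import Rotation as Ro
def down(yaw,tilt=0):
    # tool z along heading yaw, x down, y left; tilt: tool x swings toward heading
    z=np.array([np.cos(yaw),np.sin(yaw),0]);y=np.array([-np.sin(yaw),np.cos(yaw),0]);x=np.array([0,0,-1.])
    R=np.stack([x,y,z],1); return R@Ro.from_rotvec([0,tilt*-1,0]).as_matrix()
def row(p,R,P0=None):
    T=wpose() if P0 is None else P0
    d=T[:3,:3].T@(np.array(p)-T[:3,3])*1000; r=np.degrees(Ro.from_matrix(T[:3,:3].T@R).as_rotvec())
    return np.round(np.append(d,r),2)
E
python3 - <<'E'
from h import *
R=down(0);print(R,down(0,.3)[:,0])
for p in [(.46,.25,.23),(.5,0,.23),(.465,-.256,.22)]: print(row(p,R))
print(manip.sense()["clock"])
E
```

```text
[[ 0.  0.  1.]
 [ 0.  1.  0.]
 [-1.  0.  0.]] [ 0.29552021  0.         -0.95533649]
[ -19.7  -144.76  298.25  -26.74   -0.     -0.  ]
[ -19.71 -350.01  446.47  -26.74   -0.     -0.  ]
[  -9.71 -594.38  530.41  -26.74   -0.     -0.  ]
1.75
```

{"api": "carry_out", "payload": {
  "rows": [
    [[-20,-145,298,-27,0,0,85],[-20,-145,298,-27,0,0,85],[-20,-145,298,-27,0,0,85],[-20,-145,298,-27,0,0,85],[-20,-145,298,-27,0,0,85],[-20,-145,298,-27,0,0,85],[-20,-350,446,-27,0,0,85],[-20,-350,446,-27,0,0,85],[-20,-350,446,-27,0,0,85],[-20,-350,446,-27,0,0,85],[-20,-350,446,-27,0,0,85],[-10,-594,530,-27,0,0,60],[-10,-594,530,-27,0,0,60],[-10,-594,530,-27,0,0,60],[-10,-594,530,-27,0,0,60],[-10,-594,530,-27,0,0,60],[-10,-594,530,-27,0,0,60],[-10,-594,530,-27,0,0,60]]
  ]
}}

```text
clock: 3.55
tcp_pos: [0.4645, -0.2618, 0.2202]
tool_rot: [[0.001, 0.002, 1.0], [-0.004, 1.0, -0.002], [-1.0, -0.004, 0.001]]
ft_force: [-0.1, 0.4, -0.5]
width: 0.0603
```

```bash
python3 - <<'E'
from h import *
np.set_printoptions(precision=4,suppress=True)
s=manip.sense(); print(s["clock"],s["tcp_pos"],s["joint_positions"],s["ft_force"],s["width"])
P=wpose();f=manip.grab_frame("wrist"); cv2.imwrite("pics/w1.png",f["img"])
for t,z in [("lifter_grip",.065),("lifter_tip",0)]:
    for d in manip.tip_of(t,f)[:3]: print(t,round(d["p"],2),np.round(d["point"],1),onz(f,d["point"],z,P))
ms=manip.masks_of("lifter_grip",f)
for d in ms[:3]: print(d["p"],d["point"],d["region"].sum())
pickle.dump((f,P,ms),open("w1.pkl","wb"))
E
```

```text
3.55 [ 0.4645 -0.2618  0.2202] [-0.5904  0.2396  1.5784 -0.0028  1.3211 -2.1589] [-0.1316  0.3564 -0.507 ] 0.060277054818228634
lifter_grip 0.96 [283.  187.2] [ 0.4635 -0.2544  0.065 ]
lifter_grip 0.72 [182.7 191.9] [ 0.468  -0.3494  0.065 ]
lifter_tip 0.71 [275.5 228. ] [ 0.5255 -0.2616  0.    ]
lifter_tip 0.71 [143.6 153.9] [ 0.4392 -0.4073  0.    ]
0.86 [280.4, 194.6] 2901
```

View pics/w1.png

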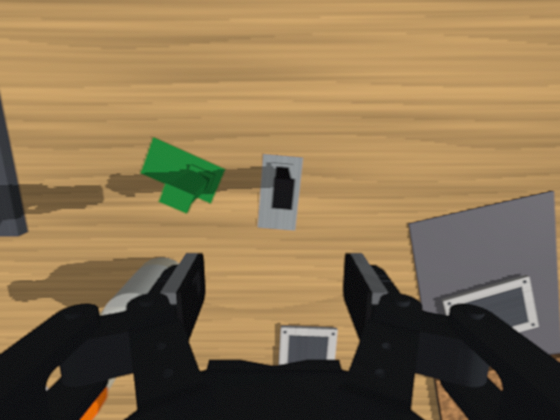

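```bash
python3 - <<'E'
from h import *
np.set_printoptions(precision=4,suppress=True)
f,P,ms=pickle.load(open("w1.pkl","rb"))
im=cv2.resize(f["img"][140:245,230:330],None,fx=6,fy=5.7,interpolation=cv2.INTER_CUBIC);cv2.imwrite("pics/w1c.png",im)
m=(ms[0]["region"]*255).astype(np.uint8)
c=max(cv2.findContours(m,0,1)[0],key=cv2.contourArea)
pts=np.array([onz(f,p,.002,P)[:2] for p in c[:,0].astype(float)])
r=cv2.minAreaRect((pts*1000).astype(np.float32)); print(r,cv2.boxPoints(r))
for u in [(263,153),(302,157),(296,230),(257,227)]: print(onz(f,u,.002,P))
E
```

```text
((482.79718017578125, -258.353515625), (45.99368667602539, 85.58248901367188), 85.19646453857422) [[ 438.2305 -277.6863]
 [ 523.5124 -284.8529]
 [ 527.3639 -239.0208]
 [ 442.082  -231.8541]]
[ 0.4381 -0.2752  0.002 ]
[ 0.4425 -0.2323  0.002 ]
[ 0.5273 -0.2376  0.002 ]
[ 0.5236 -0.2831  0.002 ]
```

View pics/w1c.png

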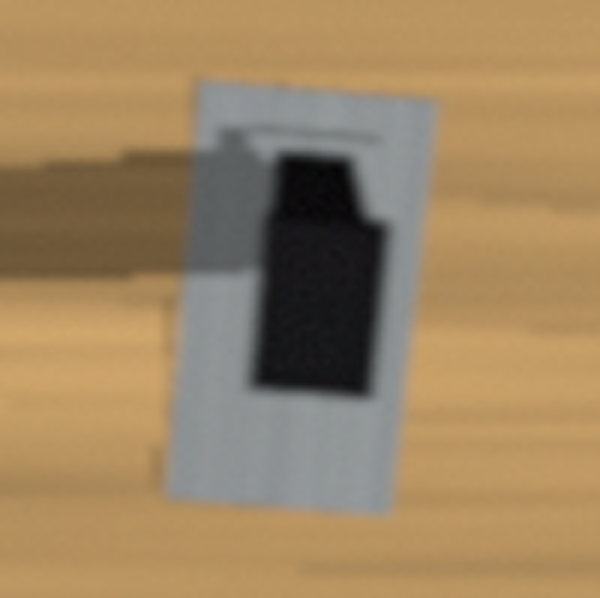

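```bash
python3 - <<'E'
from h import *
R=down(-.084)
for p in [(.463,-.256,.22),(.463,-.256,.066)]: print(row(p,R))
E
```

```text
[ 0.16 -1.57 -1.56  5.08 -0.03 -0.06]
[ 1.5416e+02 -1.7400e+00 -1.5000e+00  5.0800e+00 -3.0000e-02 -6.0000e-02]
```

```bash
python3 - <<'E'
from h import *
np.set_printoptions(precision=4,suppress=True)
s=manip.sense();print(s["clock"],s["tcp_pos"],s["qvel"])
P=wpose();f=manip.grab_frame("wrist")
ms=manip.masks_of("lifter_grip",f)
for d in manip.tip_of("lifter_grip",f)[:1]: print(d["p"],onz(f,d["point"],.065,P))
m=(ms[0]["region"]*255).astype(np.uint8)
c=max(cv2.findContours(m,0,1)[0],key=cv2.contourArea)
pts=np.array([onz(f,p,.002,P)[:2] for p in c[:,0].astype(float)])
r=cv2.minAreaRect((pts*1000).astype(np.float32)); print(r,cv2.boxPoints(r), ms[0]["p"],ms[0]["point"])
cv2.imwrite("pics/w2.png",f["img"])
print(manip.sense()["tcp_pos"])
E
```

```text
3.75 [ 0.4646 -0.2544  0.2202] [ 0.0226 -0.0064  0.0048 -0.0014 -0.0033 -0.0017]
0.8 [ 0.4624 -0.2525  0.065 ]
((482.7915954589844, -258.0992431640625), (44.896907806396484, 85.2413558959961), 84.51161193847656) [[ 438.2192 -276.3684]
 [ 523.0698 -284.5212]
 [ 527.364  -239.8301]
 [ 442.5134 -231.6773]] 0.94 [273.3, 191.8]
[ 0.4649 -0.2539  0.2204]
```

{"api": "carry_out", "payload": {
  "rows": [
    [[50,-0.5,-2.5,5,0,0,60],[100,-0.5,-2.5,5,0,0,60],[130,-0.5,-2.5,5,0,0,60],[154,-0.5,-2.5,5,0,0,60],[154,-0.5,-2.5,5,0,0,60],[154,-0.5,-2.5,5,0,0,60]]
  ],
  "grip_force": 80
}}

```text
clock: 4.5
tcp_pos: [0.4627, -0.2552, 0.0666]
tool_rot: [[-0.0, 0.081, 0.997], [0.0, 0.997, -0.081], [-1.0, 0.0, -0.0]]
ft_force: [0.2, -0.5, 0.1]
width: 0.0599
```

```bash
python3 - <<'E'
from h import *
np.set_printoptions(precision=4,suppress=True)
s=manip.sense();print(s["clock"],s["tcp_pos"],s["tool_rot"],s["ft_force"])
f=manip.grab_frame("wrist");cv2.imwrite("pics/w3.png",f["img"])
E
```

```text
4.5 [ 0.4627 -0.2552  0.0666] [[-0.0003  0.0812  0.9967]
 [ 0.0003  0.9967 -0.0812]
 [-1.      0.0003 -0.0004]] [ 0.2447 -0.5393  0.0607]
```

View pics/w3.png

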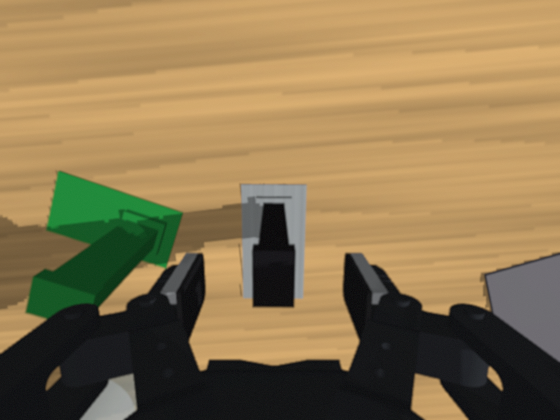

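The black lifter sits between the open fingers (cap at 273,275), well aligned; the green one (100,250) is clear. Close.

{"api": "carry_out", "payload": {
  "rows": [
    [[0,0,0,0,0,0,30],[0,0,0,0,0,0,8],[0,0,0,0,0,0,8],[0,0,0,0,0,0,8],[0,0,0,0,0,0,8],[0,0,0,0,0,0,8]]
  ],
  "grip_force": 80
}}

```text
clock: 5.15
tcp_pos: [0.463, -0.2563, 0.0677]
tool_rot: [[0.002, 0.083, 0.997], [-0.001, 0.997, -0.083], [-1.0, -0.001, 0.002]]
ft_force: [-0.6, 1.3, 6.8]
width: 0.0154
```

```bash
python3 - <<'E'
from h import *
np.set_printoptions(precision=4,suppress=True)
s=manip.sense();print(s["clock"],s["tcp_pos"],s["tool_rot"],s["ft_force"],s["wrist_torque"],s["width"])
f=manip.grab_frame("wrist");cv2.imwrite("pics/w4.png",f["img"])
P=wpose();print(s["clock"],P[:3,3])
for t,z in [("mat",0),("lifter_grip",.065)]:
  for d in manip.tip_of(t,f)[:1]: print(t,d["p"],onz(f,d["point"],z,P))
E
```

```text
5.15 [ 0.463  -0.2563  0.0677] [[ 0.002   0.083   0.9965]
 [-0.0008  0.9965 -0.083 ]
 [-1.     -0.0007  0.0021]] [-0.6459  1.3305  6.7737] [0.224  0.1062 0.0391] 0.015397601030870737
5.15 [ 0.463  -0.2563  0.0678]
lifter_grip 0.88 [ 0.4665 -0.3496  0.065 ]
```

{"api": "carry_out", "payload": {
  "rows": [
    [[0,0,0,0,0,0,8],[0,0,0,0,0,0,8],[-1,0,0,0,0,0,8],[-1.5,0,0,0,0,0,8],[-1.5,0,0,0,0,0,8]]
  ],
  "grip_force": 80
}}

```text
clock: 5.8
tcp_pos: [0.4621, -0.256, 0.0679]
tool_rot: [[-0.0, 0.083, 0.997], [-0.0, 0.997, -0.083], [-1.0, -0.0, -0.0]]
ft_force: [-0.7, -0.3, 0.8]
width: 0.0153
```

```bash
python3 - <<'E'
from h import *
R=down(0)
for p in [(.463,-.256,.26),(.70,-.16,.26)]: print(row(p,R))
E
```

```text
[-1.9213e+02  1.0000e-01  8.6000e-01 -4.7500e+00 -1.0000e-02  0.0000e+00]
[-1.9218e+02  1.1541e+02  2.2909e+02 -4.7500e+00 -1.0000e-02  0.0000e+00]
```

{"api": "carry_out", "payload": {
  "rows": [
    [[-20,0,0,0,0,0,8],[-60,0,0,0,0,0,8],[-100,0,0,-5,0,0,8],[-140,0,1,-5,0,0,8],[-192,20,40,-5,0,0,8],[-192,42,85,-5,0,0,8],[-192,64,130,-5,0,0,8],[-192,86,175,-5,0,0,8],[-192,105,210,-5,0,0,8],[-192,115,229,-5,0,0,8],[-192,115,229,-5,0,0,8],[-192,115,229,-5,0,0,8],[-192,115,229,-5,0,0,8]]
  ]
}}

```text
clock: 7.1
tcp_pos: [0.6987, -0.1608, 0.2593]
tool_rot: [[-0.002, -0.004, 1.0], [-0.0, 1.0, 0.004], [-1.0, -0.0, -0.002]]
ft_force: [-0.9, 0.1, -0.5]
width: 0.0158
```

```bash
python3 - <<'E'
from h import *
np.set_printoptions(precision=4,suppress=True)
s=manip.sense();print(s["clock"],s["tcp_pos"],s["ft_force"],s["width"],s["qvel"])
P=wpose();f=manip.grab_frame("wrist");cv2.imwrite("pics/w5.png",f["img"])
o={}
for t,z in [("mat",0),("caddy_mid",.0075),("caddy_lip",.007),("lifter_tip",.193)]:
  for d in manip.tip_of(t,f)[:2]: print(t,d["p"],d["point"],onz(f,d["point"],z,P))
  o[t]=manip.masks_of(t,f)
pickle.dump((f,P,o),open("w5.pkl","wb"))
E
```

```text
7.1 [ 0.6987 -0.1608  0.2593] [-0.9488  0.0554 -0.5079] 0.015775032099959983 [-0.0119 -0.0154  0.0022  0.0003 -0.0025  0.0012]
mat 0.77 [414.2, 149.5] [0.6714 0.0082 0.    ]
caddy_mid 0.88 [225.4, 179.5] [ 0.7075 -0.2208  0.0075]
caddy_mid 0.55 [407.7, 118.9] [ 0.6355 -0.0062  0.0075]
caddy_lip 0.65 [404.4, 85.1] [ 0.5985 -0.0138  0.007 ]
caddy_lip 0.61 [194.5, 172.7] [ 0.6993 -0.2581  0.007 ]
```

View pics/w5.png

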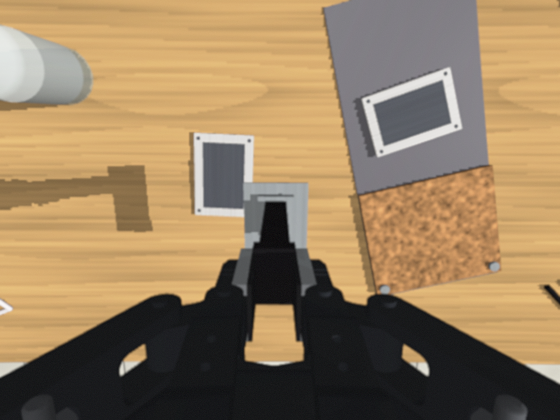

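```bash
python3 - <<'E'
from h import *
np.set_printoptions(precision=4,suppress=True)
f,P,o=pickle.load(open("w5.pkl","rb"))
cv2.imwrite("pics/w5c.png",cv2.resize(f["img"][50:210,340:510],None,fx=3.7,fy=3.7,interpolation=cv2.INTER_CUBIC))
for k,v in o.items():
  for d in v[:3]:
    print(k,round(d["p"],2),d["point"],d["region"].sum())
    c=max(cv2.findContours((d["region"]*255).astype(np.uint8),0,1)[0],key=cv2.contourArea)
    z={"mat":.003}.get(k,.012)
    pts=np.array([onz(f,p,z,P)[:2] for p in c[:,0].astype(float)])*1000
    r=cv2.minAreaRect(pts.astype(np.float32)); print(r)
E
```

```text
mat 0.9 [416.5, 154.8] 34499
((674.571044921875, 13.56787109375), (361.7723083496094, 167.52267456054688), 13.937519073486328)
caddy_mid 0.84 [220.0, 172.5] 4513
((702.597900390625, -223.38027954101562), (70.98551177978516, 100.8466796875), 87.23973083496094)
caddy_mid 0.78 [410.8, 113.3] 5827
((629.61572265625, -4.736774444580078), (72.55250549316406, 104.45996856689453), 18.952754974365234)
caddy_lip 0.93 [410.7, 114.9] 5647
((629.4227905273438, -4.695285797119141), (70.89397430419922, 101.97473907470703), 20.0125789642334)
caddy_lip 0.63 [220.2, 171.4] 4341
((702.0059204101562, -222.79078674316406), (69.6041030883789, 99.52898406982422), 87.13525390625)
lifter_tip 0.94 [273.3, 227.4] 6223
((791.8765869140625, -159.72360229492188), (79.10928344726562, 165.07254028320312), 89.95099639892578)
lifter_tip 0.55 [35.8, 70.5] 5682
((589.08837890625, -413.759033203125), (99.02826690673828, 78.61762237548828), 78.11919403076172)
```

View pics/w5c.png

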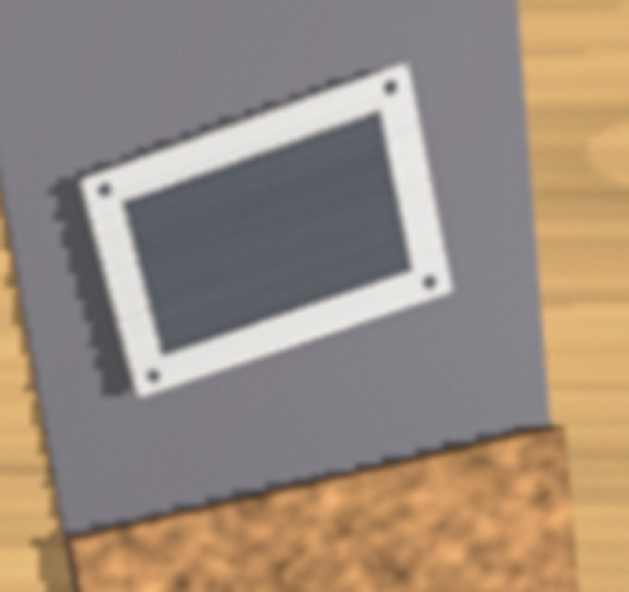

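```bash
python3 - <<'E'
from h import *
np.set_printoptions(precision=4,suppress=True)
f,P,o=pickle.load(open("w5.pkl","rb"))
c=np.array([onz(f,u,.012,P) for u in [(361.9,98.1),(450.3,67.3),(462.2,128.4),(377.6,157)]]); print(c,c.mean(0))
an=lambda v:np.degrees(np.arctan2(v[1],v[0]))
print("cad", [an(c[1]-c[0])-90,an(c[2]-c[3])-90,an(c[2]-c[1]),an(c[3]-c[0])],np.linalg.norm(c[1]-c[0]),np.linalg.norm(c[2]-c[1]))
s=np.array([onz(f,u,.011,P) for u in [(358.9,195.1),(491.9,165.4)]]);print("step",s,an(s[1]-s[0])-90,np.linalg.norm(s[1]-s[0]))
l=[onz(f,u,.003,P) for u in [(323,9),(340,93.2),(357.5,193),(479.7,50),(488.4,164.9)]];print(np.array(l)); print(an(l[2]-l[0]),an(l[4]-l[3]))
m=max(o["mat"],key=lambda d:d["p"]);print(manip.sense()["clock"])
E
```

```text
[[ 0.6128 -0.0621  0.012 ]
 [ 0.5806  0.0329  0.012 ]
 [ 0.6462  0.0557  0.012 ]
 [ 0.6791 -0.0388  0.012 ]] [ 0.6297 -0.0031  0.012 ]
cad [np.float64(18.712867452154995), np.float64(19.208704660525356), np.float64(19.215560424675132), np.float64(19.350276596623782)] 0.10021959768206772 0.06945407775285879
step [[ 0.7256 -0.0575  0.011 ]
 [ 0.6891  0.0974  0.011 ]] 13.287926447947044 0.15913108200616882
[[ 0.5206 -0.1088  0.003 ]
 [ 0.6069 -0.0855  0.003 ]
 [ 0.7247 -0.0574  0.003 ]
 [ 0.5618  0.0669  0.003 ]
 [ 0.6895  0.0982  0.003 ]]
14.148792614211564 13.733613371513279
7.55
```

```bash
python3 - <<'E'
from h import *
np.set_printoptions(precision=4,suppress=True)
y=.334;h=np.array([np.cos(y),np.sin(y),0]);lip=np.array([.630,-.0031,0])-.035*h
t=lip-.071*h;print(lip,t)
for z in (.2,.0678+.02,.0678+.005): print(row(t+[0,0,z],down(y)))
print(manip.sense()["tcp_pos"],manip.sense()["ft_force"])
E
```

```text
[ 0.5969 -0.0146  0.    ] [ 0.5299 -0.0378  0.    ]
[  60.06  123.46 -169.44  -18.91    0.02    0.01]
[ 172.26  123.48 -169.48  -18.91    0.02    0.01]
[ 187.26  123.48 -169.49  -18.91    0.02    0.01]
[ 0.6998 -0.1606  0.2601] [-0.4467 -0.2929 -1.7457]
```

{"api": "carry_out", "payload": {
  "rows": [
    [[20,30,-42,-5,0,0,8],[40,60,-85,-10,0,0,8],[50,90,-127,-15,0,0,8],[60,123,-169,-19,0,0,8],[100,123.5,-169.5,-19,0,0,8],[140,123.5,-169.5,-19,0,0,8],[168,123.5,-169.5,-19,0,0,8],[178,123.5,-169.5,-19,0,0,8],[183,123.5,-169.5,-19,0,0,8],[183,123.5,-169.5,-19,0,0,8],[183,123.5,-169.5,-19,0,0,8]]
  ]
}}

```text
clock: 8.65
tcp_pos: [0.5315, -0.038, 0.0781]
tool_rot: [[0.003, -0.33, 0.944], [-0.0, 0.944, 0.33], [-1.0, -0.001, 0.003]]
ft_force: [-0.3, 0.8, -0.2]
width: 0.0153
```

```bash
python3 - <<'E'
from h import *
np.set_printoptions(precision=4,suppress=True)
s=manip.sense();print(s["clock"],s["tcp_pos"],s["ft_force"],s["wrist_torque"],s["qvel"])
P=wpose();f=manip.grab_frame("wrist");cv2.imwrite("pics/w6.png",f["img"])
g=manip.grab_frame("side");cv2.imwrite("pics/s6.png",cv2.resize(g["img"][190:290,190:340],None,fx=5,fy=5,interpolation=cv2.INTER_CUBIC))
print(manip.sense()["tcp_pos"],manip.sense()["tool_rot"])
E
```

```text
8.65 [ 0.5315 -0.038   0.0781] [-0.2786  0.7601 -0.2194] [0.0113 0.0427 0.0191] [-0.0002 -0.006  -0.0008 -0.0013 -0.0016 -0.0001]
[ 0.5313 -0.0379  0.0781] [[ 0.0029 -0.3296  0.9441]
 [-0.0004  0.9441  0.3296]
 [-1.     -0.0013  0.0026]]
```

View pics/w6.png

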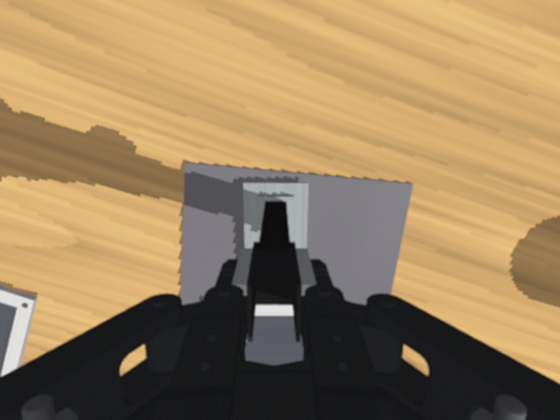

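View pics/s6.png

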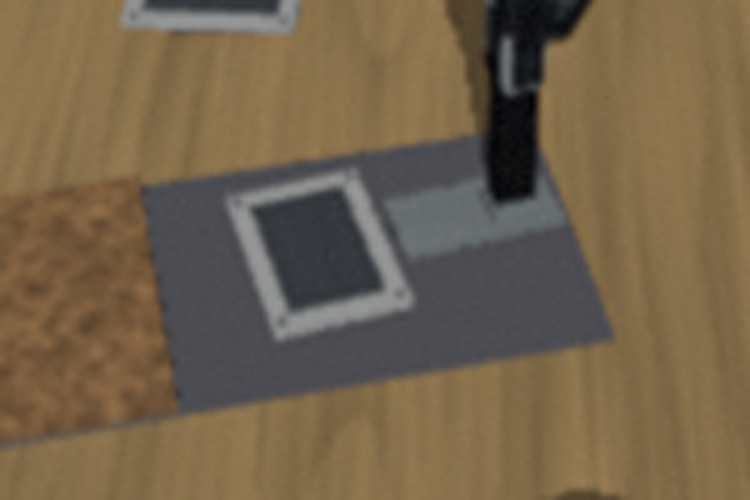

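{"api": "carry_out", "payload": {
  "rows": [
    [[3,0,0,0,0,0,8],[5.5,0,0,0,0,0,8],[5.5,0,0,0,0,0,8],[5.5,0,0,0,0,0,8]]
  ]
}}

```text
clock: 9.15
tcp_pos: [0.5298, -0.0376, 0.0712]
tool_rot: [[-0.0, -0.33, 0.944], [0.0, 0.944, 0.33], [-1.0, 0.0, -0.0]]
ft_force: [0.2, 0.5, -0.6]
width: 0.0156
```

{"api": "carry_out", "payload": {
  "rows": [
    [[0.7,0,0,0,0,0,8],[0.7,0,0,0,0,0,8],[0.7,0,0,0,0,0,8]]
  ]
}}

```text
clock: 9.45
tcp_pos: [0.53, -0.0376, 0.0708]
tool_rot: [[0.0, -0.33, 0.944], [-0.0, 0.944, 0.33], [-1.0, -0.0, 0.0]]
ft_force: [-1.0, 0.5, 1.4]
width: 0.0154
```

{"api": "carry_out", "payload": {
  "rows": [
    [[0.5,0,0,0,0,0,8],[0.5,0,0,0,0,0,8],[0.5,0,0,0,0,0,8]]
  ]
}}

```text
clock: 9.75
tcp_pos: [0.5299, -0.0375, 0.0708]
tool_rot: [[0.0, -0.33, 0.944], [0.0, 0.944, 0.33], [-1.0, -0.0, 0.0]]
ft_force: [-2.0, 0.3, 6.2]
width: 0.0156
```

{"api": "carry_out", "payload": {
  "rows": [
    [[-0.9,0,0,0,0,0,8],[-0.9,0,2,0,0,0,8],[-0.9,0,4,0,0,0,8],[-0.9,0,6,0,0,0,8],[-0.9,0,8,0,0,0,8],[-0.9,0,10,0,0,0,8],[-0.9,0,11,0,0,0,8],[-0.9,0,11,0,0,0,8]]
  ]
}}

```text
clock: 10.55
tcp_pos: [0.5407, -0.0339, 0.0709]
tool_rot: [[0.0, -0.33, 0.944], [0.0, 0.944, 0.33], [-1.0, -0.0, 0.0]]
ft_force: [-0.0, 0.1, -0.8]
width: 0.0154
```

```bash
python3 - <<'E'
from h import *
np.set_printoptions(precision=4,suppress=True)
s=manip.sense();print(s["clock"],s["tcp_pos"],s["ft_force"],s["wrist_torque"])
g=manip.grab_frame("side");cv2.imwrite("pics/s7.png",cv2.resize(g["img"][190:290,190:340],None,fx=5,fy=5,interpolation=cv2.INTER_CUBIC))
pickle.dump(g,open("s7.pkl","wb"))
E
```

```text
10.55 [ 0.5407 -0.0339  0.0709] [-0.0398  0.1404 -0.8042] [-0.0312 -0.052   0.0584]
```

View pics/s7.png

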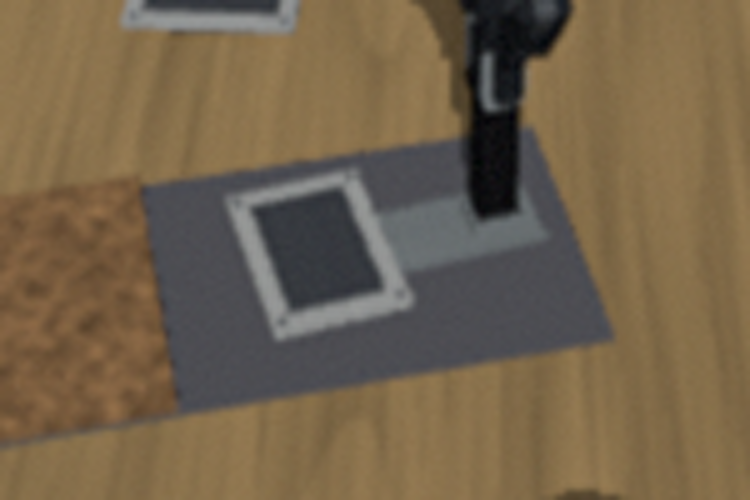

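```bash
python3 - <<'E'
from h import *
np.set_printoptions(precision=4,suppress=True)
P=wpose();ym=.238;u=np.array([np.cos(ym),np.sin(ym),0]);v=np.array([-u[1],u[0],0])
S=np.array([.7074,.020,0])
def pose(gap,yaw,vv=-.004):
    h=np.array([np.cos(yaw),np.sin(yaw),0]); tip=S-(.059+gap)*u+vv*v; return tip-.063*h
h=np.array([np.cos(.334),np.sin(.334),0])
a=np.array([.6073,-.0110,0])-.063*h
for p,y in [(a,.334),(pose(.03,.30),.30),(pose(.018,.26),.26),(pose(.006,.238),.238),(pose(0,.238),.238)]:
    print(row([p[0],p[1],P[2,3]],down(y),P))
E
```

```text
[ 0.   -0.27  7.62  0.12  0.01  0.  ]
[ 0.    2.86 23.42  2.07  0.01 -0.  ]
[ 0.01  4.2  35.5   4.36  0.01 -0.  ]
[ 0.01  4.41 47.56  5.62  0.01 -0.  ]
[ 0.01  3.82 53.54  5.62  0.01 -0.  ]
```

{"api": "carry_out", "payload": {
  "rows": [
    [[0,0,3,0,0,0,8],[0,0,6,0,0,0,8],[0,0,8,0,0,0,8],[0,0.5,11,0.4,0,0,8],[0,1.3,15,1,0,0,8],[0,2.1,19,1.5,0,0,8],[0,2.9,23,2.1,0,0,8],[0,3.3,27,2.9,0,0,8],[0,3.7,31,3.6,0,0,8],[0,4.2,35,4.3,0,0,8],[0,4.3,39,4.8,0,0,8],[0,4.3,42,5.3,0,0,8],[0,4.4,44,5.6,0,0,8],[0,4.4,44,5.6,0,0,8]]
  ]
}}

```text
clock: 12.0
tcp_pos: [0.5809, -0.0152, 0.0709]
tool_rot: [[0.001, -0.236, 0.972], [0.0, 0.972, 0.236], [-1.0, -0.0, 0.001]]
ft_force: [0.7, 0.0, -0.5]
width: 0.0151
```

```bash
python3 - <<'E'
from h import *
np.set_printoptions(precision=4,suppress=True)
s=manip.sense();print(s["clock"],s["tcp_pos"],s["ft_force"],s["wrist_torque"])
g=manip.grab_frame("side");cv2.imwrite("pics/s8.png",cv2.resize(g["img"][190:290,190:340],None,fx=5,fy=5,interpolation=cv2.INTER_CUBIC))
f=manip.grab_frame("top");cv2.imwrite("pics/t8.png",cv2.resize(f["img"][130:250,210:330],None,fx=5,fy=5,interpolation=cv2.INTER_CUBIC))
E
```

```text
12.0 [ 0.5809 -0.0152  0.0709] [ 0.6668  0.0244 -0.4586] [-0.0387  0.0188  0.0271]
```

View pics/s8.png

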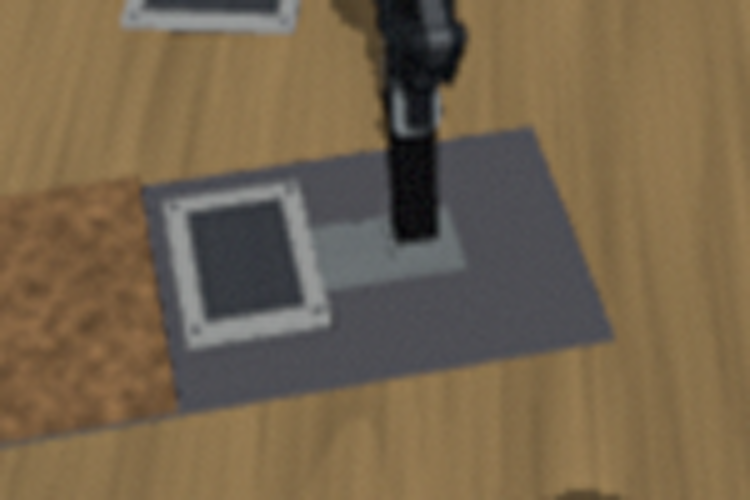

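View pics/t8.png

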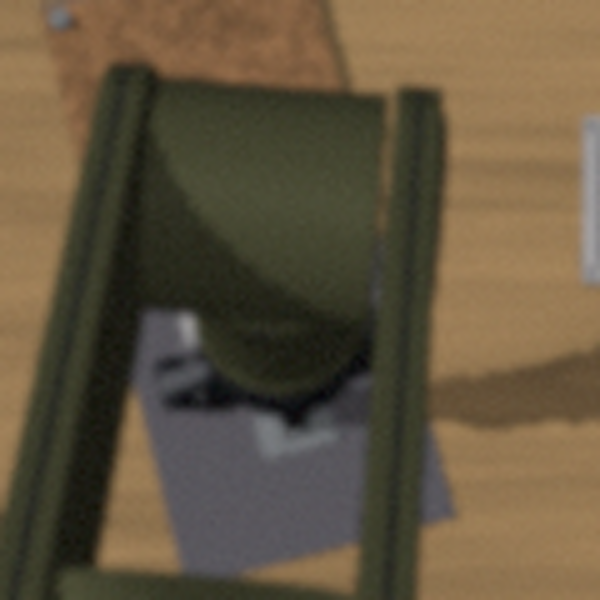

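{"api": "carry_out", "payload": {
  "rows": [
    [[0,0,2,0,0,0,8],[0,0,4,0,0,0,8],[0,0,6,0,0,0,8],[0,0,6,0,0,0,8]]
  ]
}}

```text
clock: 12.5
tcp_pos: [0.5868, -0.0139, 0.071]
tool_rot: [[0.001, -0.236, 0.972], [-0.0, 0.972, 0.236], [-1.0, -0.0, 0.001]]
ft_force: [-0.4, -0.1, -0.8]
width: 0.0151
```

{"api": "carry_out", "payload": {
  "rows": [
    [[0,0,0.7,0,0,0,8],[0,0,1.4,0,0,0,8],[0,0,1.4,0,0,0,8]]
  ]
}}

```text
clock: 12.8
tcp_pos: [0.5877, -0.0135, 0.071]
tool_rot: [[0.0, -0.236, 0.972], [0.0, 0.972, 0.236], [-1.0, -0.0, 0.0]]
ft_force: [-0.4, -0.8, 0.7]
width: 0.0156
```

```bash
python3 - <<'E'
from h import *
np.set_printoptions(precision=4,suppress=True)
s=manip.sense();print(s["clock"],s["tcp_pos"],s["ft_force"],s["wrist_torque"])
g=manip.grab_frame("side");cv2.imwrite("pics/s9.png",cv2.resize(g["img"][190:290,190:340],None,fx=5,fy=5,interpolation=cv2.INTER_CUBIC))
E
```

```text
12.8 [ 0.5877 -0.0135  0.071 ] [-0.3812 -0.8068  0.7172] [-0.1011  0.182   0.0327]
```

View pics/s9.png

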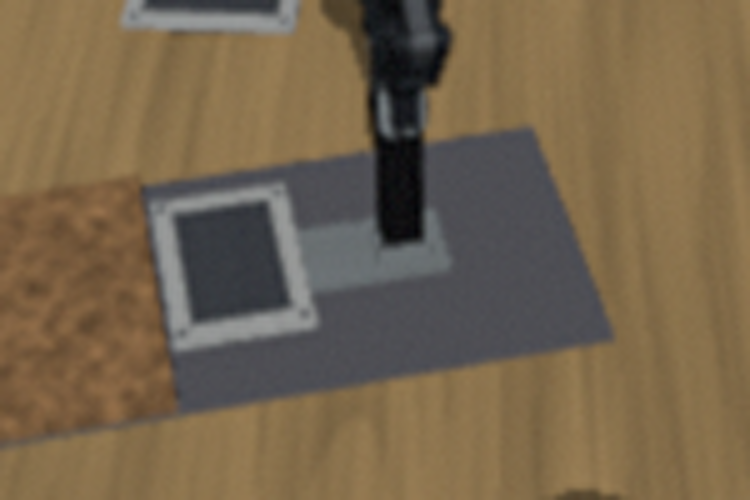

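{"api": "carry_out", "payload": {
  "rows": [
    [[0,0,0.5,0,0,0,8],[0,0,0.5,0,0,0,8]]
  ]
}}

```text
clock: 13.05
tcp_pos: [0.5881, -0.0134, 0.071]
tool_rot: [[0.0, -0.236, 0.972], [0.0, 0.972, 0.236], [-1.0, 0.0, 0.0]]
ft_force: [-0.8, -0.6, 1.4]
width: 0.0153
```

{"api": "carry_out", "payload": {
  "rows": [
    [[0,0,0.5,0,0,0,8],[0,0,0.5,0,0,0,8]]
  ]
}}

```text
clock: 13.25
tcp_pos: [0.5887, -0.0133, 0.071]
tool_rot: [[0.0, -0.236, 0.972], [0.0, 0.972, 0.236], [-1.0, 0.0, 0.0]]
ft_force: [-1.6, 0.0, 0.9]
width: 0.0152
```

{"api": "carry_out", "payload": {
  "rows": [
    [[-0.2,0,0.4,0,0,0,8],[-0.2,0,0.4,0,0,0,8]]
  ]
}}

```text
clock: 13.45
tcp_pos: [0.5891, -0.0132, 0.0711]
tool_rot: [[0.0, -0.236, 0.972], [0.0, 0.972, 0.236], [-1.0, -0.0, 0.0]]
ft_force: [-1.2, -0.6, -0.0]
width: 0.0154
```

{"api": "carry_out", "payload": {
  "rows": [
    [[0,0,0.4,0,0,0,8],[0,0,0.4,0,0,0,8]]
  ]
}}

```text
clock: 13.65
tcp_pos: [0.5895, -0.0131, 0.0712]
tool_rot: [[0.0, -0.236, 0.972], [0.0, 0.972, 0.236], [-1.0, -0.0, 0.0]]
ft_force: [-1.8, -0.2, -0.5]
width: 0.0154
```

{"api": "carry_out", "payload": {
  "rows": [
    [[0,0,0.4,0,0,0,8],[0,0,0.4,0,0,0,8]]
  ]
}}

```text
clock: 13.85
tcp_pos: [0.5898, -0.013, 0.0711]
tool_rot: [[0.0, -0.236, 0.972], [0.0, 0.972, 0.236], [-1.0, 0.0, 0.0]]
ft_force: [-1.4, -0.8, -1.8]
width: 0.015
```

{"api": "carry_out", "payload": {
  "rows": [
    [[0,0,0.3,0,0,0,8],[0,0,0.3,0,0,0,8]]
  ]
}}

```text
clock: 14.05
tcp_pos: [0.5901, -0.013, 0.0712]
tool_rot: [[0.0, -0.236, 0.972], [0.0, 0.972, 0.236], [-1.0, -0.0, 0.0]]
ft_force: [-0.9, -0.1, 0.1]
width: 0.0161
```

```bash
python3 - <<'E'
from h import *
np.set_printoptions(precision=4,suppress=True)
s=manip.sense();print(s["clock"],s["tcp_pos"],s["ft_force"],s["wrist_torque"])
g=manip.grab_frame("side");cv2.imwrite("pics/s10.png",cv2.resize(g["img"][190:290,190:340],None,fx=5,fy=5,interpolation=cv2.INTER_CUBIC))
E
```

```text
14.05 [ 0.5901 -0.013   0.0712] [-0.9014 -0.1457  0.0555] [-0.0592  0.0949  0.0391]
```

View pics/s10.png

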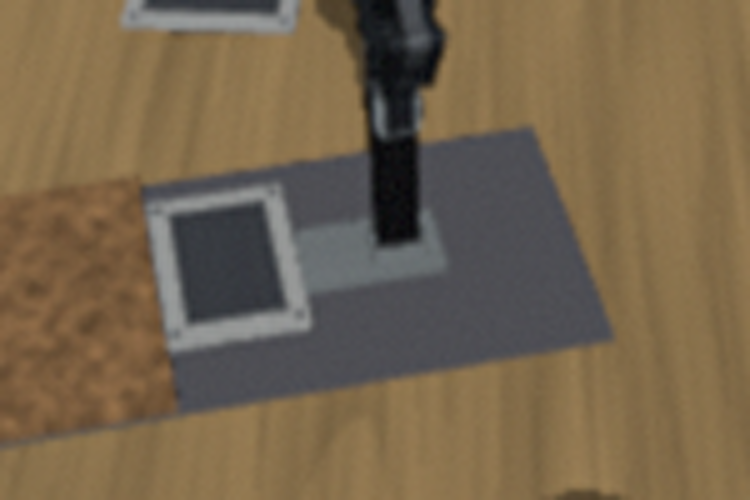

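{"api": "carry_out", "payload": {
  "rows": [
    [[0,0,0.6,0,0,0,8],[0,0,0.6,0,0,0,8]]
  ]
}}

```text
clock: 14.3
tcp_pos: [0.5907, -0.0128, 0.0712]
tool_rot: [[0.0, -0.236, 0.972], [0.0, 0.972, 0.236], [-1.0, 0.0, 0.0]]
ft_force: [-0.4, -0.4, -0.0]
width: 0.0157
```

{"api": "carry_out", "payload": {
  "rows": [
    [[0,0,0.4,0,0,0,8],[0,0,0.4,0,0,0,8]]
  ]
}}

```text
clock: 14.5
tcp_pos: [0.5909, -0.0127, 0.0712]
tool_rot: [[-0.0, -0.236, 0.972], [-0.0, 0.972, 0.236], [-1.0, -0.0, -0.0]]
ft_force: [-0.9, -1.1, 0.2]
width: 0.0153
```

{"api": "carry_out", "payload": {
  "rows": [
    [[0,0,0.4,0,0,0,8],[0,0,0.4,0,0,0,8]]
  ]
}}

```text
clock: 14.7
tcp_pos: [0.5911, -0.0127, 0.0713]
tool_rot: [[-0.0, -0.236, 0.972], [-0.0, 0.972, 0.236], [-1.0, 0.0, -0.0]]
ft_force: [-2.8, -0.4, 1.3]
width: 0.015
```

{"api": "carry_out", "payload": {
  "rows": [
    [[0,0,0.3,0,0,0,8],[0,0,0.3,0,0,0,8]]
  ]
}}

```text
clock: 14.9
tcp_pos: [0.5912, -0.0126, 0.0713]
tool_rot: [[-0.001, -0.236, 0.972], [-0.0, 0.972, 0.236], [-1.0, 0.0, -0.001]]
ft_force: [-2.4, 0.5, 2.8]
width: 0.0153
```

{"api": "carry_out", "payload": {
  "rows": [
    [[0,0,0.3,0,0,0,8],[0,0,0.3,0,0,0,8]]
  ]
}}

```text
clock: 15.1
tcp_pos: [0.5914, -0.0126, 0.0714]
tool_rot: [[-0.001, -0.236, 0.972], [-0.0, 0.972, 0.236], [-1.0, 0.0, -0.001]]
ft_force: [-4.9, -1.5, 4.8]
width: 0.0152
```

```bash
python3 - <<'E'
from h import *
np.set_printoptions(precision=4,suppress=True)
for i in range(4):
  s=manip.sense();print(s["clock"],s["tcp_pos"],s["ft_force"],s["wrist_torque"])
  g=manip.grab_frame("side")
cv2.imwrite("pics/s11.png",cv2.resize(g["img"][190:290,190:340],None,fx=5,fy=5,interpolation=cv2.INTER_CUBIC))
E
```

```text
15.1 [ 0.5914 -0.0126  0.0714] [-4.8594 -1.4982  4.7928] [-0.1505  0.8153  0.095 ]
15.15 [ 0.5914 -0.0126  0.0714] [-4.9383 -1.3702  5.3347] [-0.2187  0.8851  0.0468]
15.2 [ 0.5914 -0.0126  0.0713] [-5.0845 -0.8364  4.6465] [-0.2681  0.8746  0.0131]
15.25 [ 0.5914 -0.0125  0.0714] [-4.4492 -0.5255  4.9925] [-0.2218  0.8974 -0.0145]
```

View pics/s11.png

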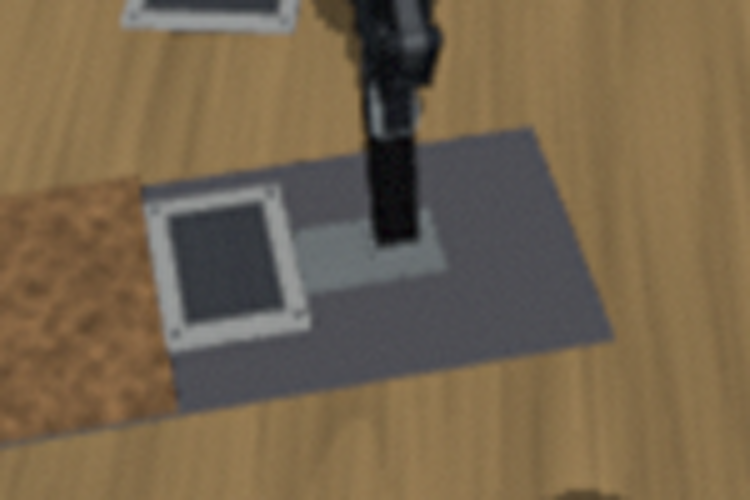

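{"api": "carry_out", "payload": {
  "rows": [
    [[-0.2,0,0.1,0,0,0,8],[-0.4,0,0.2,0,0,0,8],[-0.4,0,0.2,0,0,0,8]]
  ]
}}

```text
clock: 15.6
tcp_pos: [0.5918, -0.0125, 0.0716]
tool_rot: [[-0.001, -0.236, 0.972], [-0.0, 0.972, 0.236], [-1.0, 0.0, -0.001]]
ft_force: [-5.0, -2.0, 5.4]
width: 0.0152
```

{"api": "carry_out", "payload": {
  "rows": [
    [[0,0,-0.3,0,-0.4,0,8],[0,0,-0.3,0,-0.4,0,8]]
  ],
  "grip_force": 120
}}

```text
clock: 15.8
tcp_pos: [0.5915, -0.0126, 0.0714]
tool_rot: [[0.006, -0.236, 0.972], [0.002, 0.972, 0.236], [-1.0, 0.0, 0.007]]
ft_force: [-4.8, -0.8, 3.6]
width: 0.0141
```

```bash
python3 - <<'E'
from h import *
np.set_printoptions(precision=4,suppress=True)
for i in range(3):
  s=manip.sense();print(s["clock"],s["tcp_pos"],s["ft_force"],s["wrist_torque"])
  g=manip.grab_frame("side")
E
```

```text
15.8 [ 0.5915 -0.0126  0.0714] [-4.8095 -0.7937  3.6125] [-0.2244  0.8683  0.0827]
15.85 [ 0.5916 -0.0126  0.0714] [-3.9729 -1.5563  4.1773] [-0.2586  0.839   0.0218]
15.9 [ 0.5917 -0.0126  0.0715] [-4.8018 -0.6657  3.3334] [-0.2567  0.9071 -0.0068]
```

{"api": "carry_out", "payload": {
  "rows": [
    [[0,0,-0.2,0,-0.5,0,8],[0,0,-0.2,0,-0.5,0,8]]
  ]
}}

```text
clock: 16.15
tcp_pos: [0.5914, -0.0126, 0.0712]
tool_rot: [[0.015, -0.236, 0.972], [0.004, 0.972, 0.236], [-1.0, 0.0, 0.016]]
ft_force: [-3.3, -0.6, 1.2]
width: 0.0138
```

```bash
python3 - <<'E'
from h import *
np.set_printoptions(precision=4,suppress=True)
for i in range(3):
  s=manip.sense();print(s["clock"],s["tcp_pos"],s["ft_force"],s["wrist_torque"])
  g=manip.grab_frame("side")
E
```

```text
16.15 [ 0.5914 -0.0126  0.0712] [-3.2592 -0.6186  1.1674] [-0.2319  0.8623  0.038 ]
16.2 [ 0.5915 -0.0126  0.0713] [-3.1888 -0.593   0.261 ] [-0.2844  0.8337  0.0127]
16.25 [ 0.5916 -0.0126  0.0713] [-2.6331 -0.423   0.6886] [-0.2668  0.8204  0.0458]
```

{"api": "carry_out", "payload": {
  "rows": [
    [[0,0,0.5,0,-0.2,0,8],[0,0,0.5,0,-0.2,0,8]]
  ]
}}

```text
clock: 16.5
tcp_pos: [0.5918, -0.0125, 0.0714]
tool_rot: [[0.018, -0.236, 0.972], [0.004, 0.972, 0.236], [-1.0, 0.0, 0.019]]
ft_force: [-3.7, -1.7, 0.8]
width: 0.014
```

```bash
python3 - <<'E'
from h import *
np.set_printoptions(precision=4,suppress=True)
for i in range(3):
  s=manip.sense();print(s["clock"],s["tcp_pos"],s["ft_force"],s["wrist_torque"])
  g=manip.grab_frame("side")
E
```

```text
16.5 [ 0.5918 -0.0125  0.0714] [-3.6517 -1.6501  0.7968] [-0.3673  1.0275  0.0578]
16.55 [ 0.5919 -0.0125  0.0714] [-3.8574 -1.9008  1.0136] [-0.3502  1.0147  0.0471]
16.6 [ 0.5919 -0.0125  0.0715] [-4.9109 -1.3697  0.4897] [-0.3658  1.0659  0.0046]
```

{"api": "carry_out", "payload": {
  "rows": [
    [[0,0,0.25,0,0,0,8],[0,0,0.25,0,0,0,8],[0,0,0.25,0,0,0,8]]
  ]
}}

```text
clock: 16.95
tcp_pos: [0.5921, -0.0124, 0.0716]
tool_rot: [[0.018, -0.236, 0.972], [0.004, 0.972, 0.236], [-1.0, 0.0, 0.019]]
ft_force: [-5.4, -1.5, 2.6]
width: 0.0141
```

{"api": "carry_out", "payload": {
  "rows": [
    [[0,0,0,0,0,0,8],[0,0,0,0,0,0,8]]
  ]
}}

```text
clock: 17.15
tcp_pos: [0.5921, -0.0124, 0.0716]
tool_rot: [[0.018, -0.236, 0.972], [0.004, 0.972, 0.236], [-1.0, 0.0, 0.019]]
ft_force: [-4.6, -0.5, 2.0]
width: 0.0142
```

{"api": "carry_out", "payload": {
  "rows": [
    [[0,0,0,0,0,0,8],[0,0,0,0,0,0,8],[0,0,0,0,0,0,8]]
  ]
}}

```text
clock: 17.45
tcp_pos: [0.592, -0.0125, 0.0716]
tool_rot: [[0.018, -0.236, 0.972], [0.004, 0.972, 0.236], [-1.0, 0.0, 0.018]]
ft_force: [-5.3, -0.8, 1.9]
width: 0.0137
```

```bash
python3 - <<'E'
from h import *
np.set_printoptions(precision=4,suppress=True)
for i in range(3):
  s=manip.sense();print(s["clock"],s["tcp_pos"],s["ft_force"],s["wrist_torque"])
  g=manip.grab_frame("side")
cv2.imwrite("pics/s12.png",cv2.resize(g["img"][190:290,190:340],None,fx=5,fy=5,interpolation=cv2.INTER_CUBIC))
E
```

```text
17.45 [ 0.592  -0.0125  0.0716] [-5.3392 -0.7839  1.904 ] [-0.3963  1.0985  0.066 ]
17.5 [ 0.5921 -0.0125  0.0716] [-5.149  -2.0949  1.0039] [-0.366   1.1285  0.0366]
17.55 [ 0.5921 -0.0125  0.0716] [-4.888  -1.571   1.3653] [-0.3935  1.1089  0.0291]
```

View pics/s12.png

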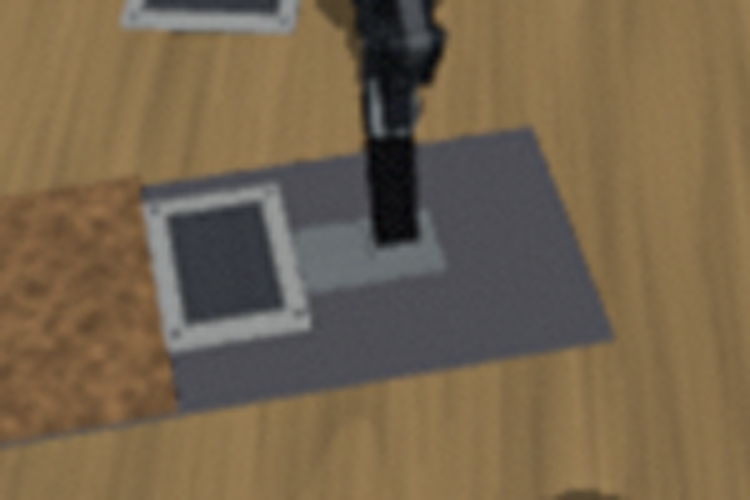

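{"api": "carry_out", "payload": {
  "rows": [
    [[0,0,-0.4,0,0,0,8],[0,0,-0.8,0,0,0,8],[0,0,-1.2,0,0,0,8],[0,0,-1.2,0,0,0,8]]
  ]
}}

```text
clock: 18.0
tcp_pos: [0.5917, -0.0125, 0.0715]
tool_rot: [[0.019, -0.236, 0.972], [0.005, 0.972, 0.236], [-1.0, 0.0, 0.02]]
ft_force: [-2.3, -1.3, -1.4]
width: 0.0143
```

```bash
python3 - <<'E'
from h import *
np.set_printoptions(precision=4,suppress=True)
for i in range(3):
  s=manip.sense();print(s["clock"],s["tcp_pos"],s["ft_force"],s["wrist_torque"],s["joint_positions"])
  g=manip.grab_frame("side")
print(s["tool_rot"])
E
```

```text
18.0 [ 0.5917 -0.0125  0.0715] [-2.3342 -1.3407 -1.4156] [-0.2567  0.6812  0.0553] [-0.0969  0.4538  1.663   0.0078  1.006  -1.9101]
18.05 [ 0.5916 -0.0126  0.0715] [-1.802  -1.6203 -2.6863] [-0.2236  0.7105  0.0078] [-0.0969  0.4538  1.663   0.0077  1.0061 -1.9101]
18.1 [ 0.5916 -0.0126  0.0715] [-3.2352 -0.5499 -0.6781] [-0.2227  0.7009  0.0507] [-0.097   0.4538  1.6629  0.0077  1.0063 -1.9101]
[[ 0.0192 -0.236   0.9716]
 [ 0.0047  0.9717  0.236 ]
 [-0.9998  0.      0.0198]]
```

```bash
cat > path.py <<'E'
from h import *
np.set_printoptions(precision=2,suppress=True,linewidth=150)
def C(th,d):
    c,s=np.cos(th),np.sin(th)
    if np.degrees(th)<20:
        dl=11*c+9*s-11
        Q=np.array([-11-dl+11*c+4*s, -11*s+4*c])
    elif th<=np.pi/2: Q=np.array([-5*s,0.])
    else:
        a=th-np.pi/2; return np.array([0,8.])+np.array([-5*np.cos(a)+(d-8)*np.sin(a), 5*np.sin(a)+(d-8)*np.cos(a)])
    return Q+d*np.array([-c,s])
def phi(t): return min(10.,t/4)
T0=np.array([-59,2.5]); off=0.3 # command bias
P=(63.,-67.8) # tip rel TCP in (u,z), at tilt0
def shift(t,d=60.):
    T=C(np.radians(t),d); ph=np.radians(phi(t))
    # TCP = T - R(ph)*(r)   rotation nose-up ccw in (u,z)
    r=np.array([63.,-65.8])
    R=np.array([[np.cos(ph),-np.sin(ph)],[np.sin(ph),np.cos(ph)]])
    dp=(T-R@r)-(T0-r)
    return T,dp,phi(t)
if __name__=="__main__":
    a=np.radians(1.13)
    for t in [0,3,6,10,15,20,25,30,35,40,45,50,55,60,65,70,75,80,85,90,95,100,105,110]:
        T,dp,ph=shift(t)
        # tool axes: x=( sin a, -cos a), z=(cos a, sin a) in (u,z)
        tx=dp@np.array([np.sin(a),-np.cos(a)]); tz=dp@np.array([np.cos(a),np.sin(a)])
        heel=T[1]-2-85*np.sin(np.radians(ph))
        print(t,T,"row x %.1f z %.1f roty %.2f heel %.1f"%(tx,tz,-ph,heel))
E
python3 path.py
```

```text
0 [-60.   4.] row x -1.5 z -1.0 roty -0.00 heel 2.0
3 [-60.18   6.56] row x -3.3 z -2.0 roty -0.75 heel 3.4
6 [-60.19   9.1 ] row x -5.0 z -2.8 roty -1.50 heel 4.9
10 [-59.96  12.45] row x -7.2 z -3.6 roty -2.50 heel 6.7
15 [-59.25  16.55] row x -9.9 z -4.2 roty -3.75 heel 9.0
20 [-58.09  20.52] row x -12.4 z -4.3 roty -5.00 heel 11.1
25 [-56.49  25.36] row x -15.7 z -4.0 roty -6.25 heel 14.1
30 [-54.46  30.  ] row x -18.8 z -3.1 roty -7.50 heel 16.9
35 [-52.02  34.41] row x -21.6 z -1.9 roty -8.75 heel 19.5
40 [-49.18  38.57] row x -24.1 z -0.2 roty -10.00 heel 21.8
45 [-45.96  42.43] row x -27.9 z 3.1 roty -10.00 heel 25.7
50 [-42.4   45.96] row x -31.4 z 6.8 roty -10.00 heel 29.2
55 [-38.51  49.15] row x -34.5 z 10.7 roty -10.00 heel 32.4
60 [-34.33  51.96] row x -37.2 z 14.9 roty -10.00 heel 35.2
65 [-29.89  54.38] row x -39.6 z 19.4 roty -10.00 heel 37.6
70 [-25.22  56.38] row x -41.5 z 24.1 roty -10.00 heel 39.6
75 [-20.36  57.96] row x -43.0 z 29.0 roty -10.00 heel 41.2
80 [-15.34  59.09] row x -44.0 z 34.1 roty -10.00 heel 42.3
85 [-10.21  59.77] row x -44.6 z 39.2 roty -10.00 heel 43.0
90 [-5. 60.] row x -44.7 z 44.4 roty -10.00 heel 43.2
95 [-0.45 60.24] row x -44.8 z 49.0 roty -10.00 heel 43.5
100 [ 4.11 60.08] row x -44.6 z 53.5 roty -10.00 heel 43.3
105 [ 8.63 59.52] row x -43.9 z 58.0 roty -10.00 heel 42.8
110 [13.09 58.57] row x -42.9 z 62.5 roty -10.00 heel 41.8
```

{"api": "carry_out", "payload": {
  "rows": [
    [[-0.7,0,-0.5,0,0,0,8],[-1.5,0,-0.8,0,0,0,8],[-2.4,0,-1.4,0,-0.4,0,8],[-3.3,0,-1.8,0,-0.8,0,8],[-5,0,-2.6,0,-1.5,0,8],[-6,0,-3,0,-2,0,8],[-7.2,0,-3.4,0,-2.5,0,8],[-8.5,0,-3.8,0,-3.1,0,8],[-9.9,0,-4,0,-3.8,0,8],[-9.9,0,-4,0,-3.8,0,8]]
  ]
}}

```text
clock: 19.15
tcp_pos: [0.5869, -0.0137, 0.0817]
tool_rot: [[0.084, -0.236, 0.968], [0.02, 0.972, 0.235], [-0.996, -0.0, 0.086]]
ft_force: [-0.8, 0.1, -1.2]
width: 0.014
```

```bash
python3 - <<'E'
from h import *
np.set_printoptions(precision=4,suppress=True)
s=manip.sense();print(s["clock"],s["tcp_pos"],s["ft_force"],s["wrist_torque"])
g=manip.grab_frame("side")
cv2.imwrite("pics/s13.png",cv2.resize(g["img"][170:290,190:340],None,fx=5,fy=5,interpolation=cv2.INTER_CUBIC))
E
```

```text
19.15 [ 0.5869 -0.0137  0.0817] [-0.8074  0.1332 -1.2396] [-0.1189  0.4905  0.0189]
```

View pics/s13.png

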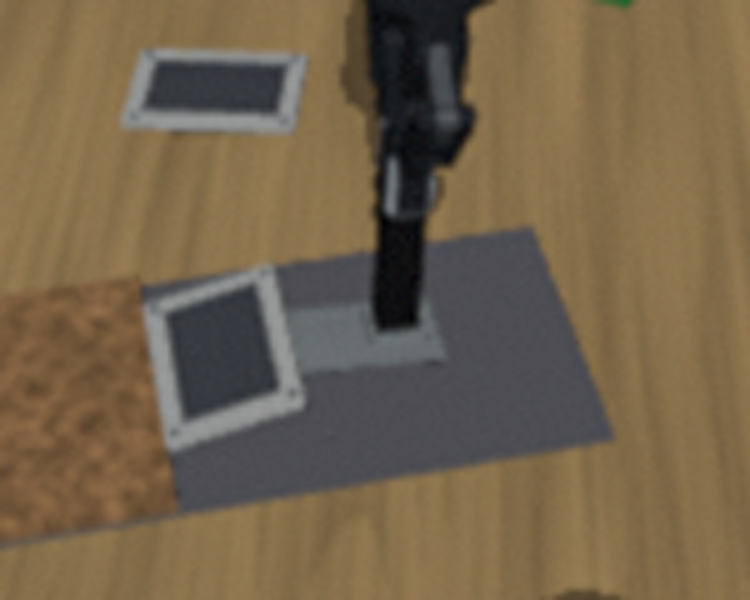

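```bash
cat >> path.py <<'E'
def rel(t0,ts,d=60.,a0=1.13,d0=60.):
    _,p0,f0=shift(t0,d0); a=np.radians(a0+f0)
    for t in ts:
        T,dp,ph=shift(t,d); dp=dp-p0
        print(t,"x %.1f z %.1f roty %.2f"%(dp@np.array([np.sin(a),-np.cos(a)]),dp@np.array([np.cos(a),np.sin(a)]),f0-ph))
E
python3 -c "
from path import *
rel(15,range(18,61,3))"
```

```text
18 x -1.5 z -0.0 roty -0.75
21 x -3.2 z 0.1 roty -1.50
24 x -5.2 z 0.5 roty -2.25
27 x -7.0 z 1.0 roty -3.00
30 x -8.8 z 1.7 roty -3.75
33 x -10.5 z 2.5 roty -4.50
36 x -12.1 z 3.5 roty -5.25
39 x -13.5 z 4.6 roty -6.00
42 x -15.4 z 6.4 roty -6.25
45 x -17.5 z 8.5 roty -6.25
48 x -19.5 z 10.8 roty -6.25
51 x -21.4 z 13.2 roty -6.25
54 x -23.1 z 15.7 roty -6.25
57 x -24.6 z 18.2 roty -6.25
60 x -26.1 z 20.9 roty -6.25
```

{"api": "carry_out", "payload": {
  "rows": [
    [[-1.5,0,0,0,-0.8,0,8],[-3.2,0,0.1,0,-1.5,0,8],[-5.2,0,0.5,0,-2.3,0,8],[-7,0,1,0,-3,0,8],[-8.8,0,1.7,0,-3.8,0,8],[-10.5,0,2.5,0,-4.5,0,8],[-12.1,0,3.5,0,-5.3,0,8],[-13.5,0,4.6,0,-6,0,8],[-15.4,0,6.4,0,-6.3,0,8],[-17.5,0,8.5,0,-6.3,0,8],[-17.5,0,8.5,0,-6.3,0,8]]
  ]
}}

```text
clock: 20.3
tcp_pos: [0.5912, -0.0123, 0.0995]
tool_rot: [[0.185, -0.237, 0.954], [0.046, 0.972, 0.232], [-0.982, 0.001, 0.19]]
ft_force: [-10.3, -3.2, 4.2]
width: 0.0141
```

```bash
python3 - <<'E'
from h import *
np.set_printoptions(precision=4,suppress=True)
s=manip.sense();print(s["clock"],s["tcp_pos"],s["ft_force"],s["wrist_torque"])
g=manip.grab_frame("side")
cv2.imwrite("pics/s14.png",cv2.resize(g["img"][170:290,190:340],None,fx=5,fy=5,interpolation=cv2.INTER_CUBIC))
from path import *
rel(45,range(48,115,3))
E
```

```text
20.3 [ 0.5912 -0.0123  0.0995] [-10.2558  -3.171    4.1885] [-0.6447  1.9073 -0.11  ]
48 x -1.7 z 2.5 roty 0.00
51 x -3.3 z 5.0 roty 0.00
54 x -4.7 z 7.7 roty 0.00
57 x -6.0 z 10.4 roty 0.00
60 x -7.1 z 13.3 roty 0.00
63 x -8.1 z 16.1 roty 0.00
66 x -8.9 z 19.1 roty 0.00
69 x -9.5 z 22.0 roty 0.00
72 x -10.0 z 25.1 roty 0.00
75 x -10.3 z 28.1 roty 0.00
78 x -10.4 z 31.2 roty 0.00
81 x -10.4 z 34.3 roty 0.00
84 x -10.2 z 37.4 roty 0.00
87 x -9.9 z 40.5 roty 0.00
90 x -9.3 z 43.6 roty 0.00
93 x -9.0 z 46.3 roty 0.00
96 x -8.5 z 49.0 roty 0.00
99 x -7.9 z 51.7 roty 0.00
102 x -7.1 z 54.3 roty 0.00
105 x -6.2 z 56.9 roty 0.00
108 x -5.2 z 59.4 roty 0.00
111 x -4.0 z 61.9 roty 0.00
114 x -2.8 z 64.3 roty 0.00
```

View pics/s14.png

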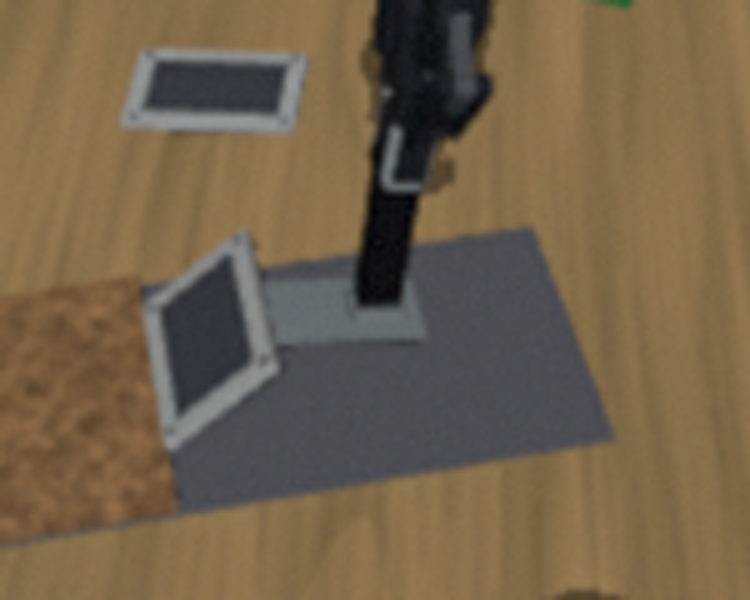

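{"api": "carry_out", "payload": {
  "rows": [
    [[-0.7,0,-1.2,0,0,0,8],[-0.7,0,-1.2,0,0,0,8]]
  ]
}}

```text
clock: 20.55
tcp_pos: [0.5911, -0.0125, 0.1002]
tool_rot: [[0.187, -0.236, 0.954], [0.046, 0.972, 0.232], [-0.981, 0.0, 0.193]]
ft_force: [-6.7, -2.0, 3.7]
width: 0.014
```

{"api": "carry_out", "payload": {
  "rows": [
    [[-0.9,0,-1.6,0,0,0,8],[-0.9,0,-1.6,0,0,0,8]]
  ]
}}

```text
clock: 20.75
tcp_pos: [0.5914, -0.0127, 0.1012]
tool_rot: [[0.191, -0.236, 0.953], [0.046, 0.972, 0.231], [-0.981, -0.0, 0.196]]
ft_force: [-3.8, -0.7, 1.0]
width: 0.014
```

```bash
python3 - <<'E'
from h import *
np.set_printoptions(precision=4,suppress=True)
s=manip.sense();print(s["clock"],s["tcp_pos"],s["ft_force"],s["wrist_torque"])
g=manip.grab_frame("side")
cv2.imwrite("pics/s15.png",cv2.resize(g["img"][205:265,205:285],None,fx=10,fy=10,interpolation=cv2.INTER_CUBIC))
pickle.dump(g,open("s15.pkl","wb"))
for i in range(2):
  print(manip.sense()["tcp_pos"],manip.sense()["ft_force"]); manip.grab_frame("top")
E
```

```text
20.75 [ 0.5914 -0.0127  0.1012] [-3.8328 -0.6624  0.9624] [-0.1821  0.8463  0.0188]
[ 0.5913 -0.0127  0.1011] [-3.539  -0.5668  0.6565]
[ 0.5913 -0.0127  0.101 ] [-2.7441 -1.5115  2.0752]
```

View pics/s15.png

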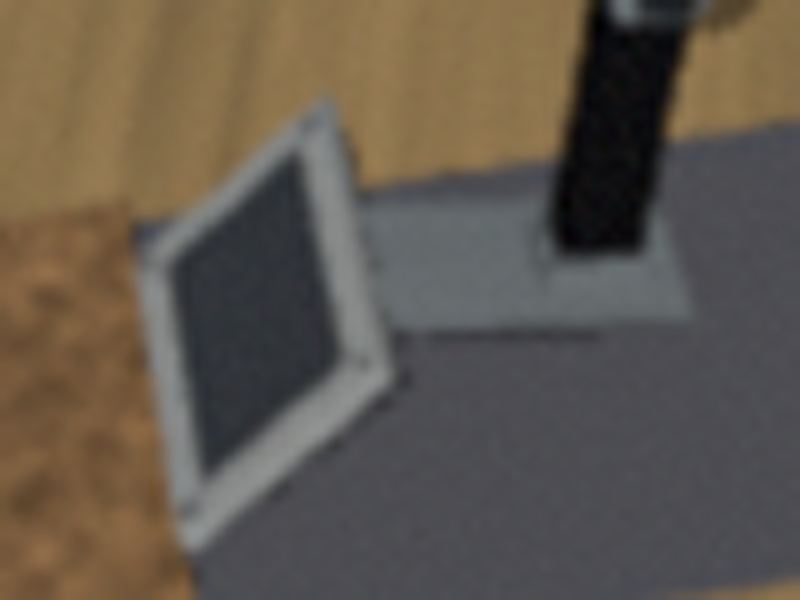

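```bash
cat > uz.py <<'E'
from h import *
ym=.238;U=np.array([np.cos(ym),np.sin(ym),0]);V=np.array([-U[1],U[0],0]);S=np.array([.7074,.020,.003])
def uz(g,px,v):
    o,d=ray(g,px); t=(v-(o-S)@V)/(d@V); p=o+t*d-S; return np.array([p@U,p[2]])*1000
E
python3 - <<'E'
from uz import *
np.set_printoptions(precision=1,suppress=True)
g=pickle.load(open("s15.pkl","rb"))
for n,px,v in [("nearR",(237.2,214.8),-.054),("nearL",(244.3,242.5),.046),("farR",(219,230.5),-.054),("farL",(224.5,260),.046),("bladeheelL",(274,236.8),.018),("bladefrontL",(244.5,237.7),.018)]: print(n,uz(g,px,v))
tc=np.array([.5913,-.0127,.101])-S;print(tc@U*1000,tc[2]*1000,tc@V*1000)
E
```

```text
nearR [-51.6  51.8]
nearL [-53.8  50.5]
farR [-1.1  7.6]
farL [-2.8  2.1]
bladeheelL [-131.    25.7]
bladefrontL [-58.   38.4]
-120.53664272599377 98.0 -4.406558787322182
```

```bash
cat > p2.py <<'E'
from path import C
import numpy as np
def rel(t0,d0,ts,d,a,bias=(0,0)):
    p0=C(np.radians(t0),d0); a=np.radians(a)
    for t in ts:
        q=C(np.radians(t),d)-p0+np.array(bias)
        print(t,"x %.1f z %.1f"%(q@np.array([np.sin(a),-np.cos(a)]),q@np.array([np.cos(a),np.sin(a)])))
E
python3 -c "
from p2 import *
rel(42,59,range(42,76,3),60.5,11.3,(-1.0,0))"
```

```text
42 x -1.4 z -1.9
45 x -3.3 z 0.5
48 x -5.0 z 3.0
51 x -6.6 z 5.6
54 x -8.0 z 8.3
57 x -9.3 z 11.1
60 x -10.4 z 13.9
63 x -11.4 z 16.8
66 x -12.2 z 19.8
69 x -12.8 z 22.8
72 x -13.3 z 25.8
75 x -13.6 z 28.9
```

{"api": "carry_out", "payload": {
  "rows": [
    [[-0.7,0,-1,0,0,0,8],[-1.4,0,-1.9,0,0,0,8],[-2.3,0,-0.7,0,0,0,8],[-3.3,0,0.5,0,0,0,8],[-4.2,0,1.7,0,0,0,8],[-5,0,3,0,0,0,8],[-5.8,0,4.3,0,0,0,8],[-6.6,0,5.6,0,0,0,8],[-6.6,0,5.6,0,0,0,8]]
  ]
}}

```text
clock: 21.8
tcp_pos: [0.5955, -0.0117, 0.1084]
tool_rot: [[0.189, -0.236, 0.953], [0.046, 0.972, 0.232], [-0.981, -0.0, 0.195]]
ft_force: [-0.2, -0.2, -1.9]
width: 0.0139
```

```bash
python3 - <<'E'
from uz import *
np.set_printoptions(precision=4,suppress=True)
s=manip.sense();print(s["clock"],s["tcp_pos"],s["ft_force"],s["wrist_torque"])
g=manip.grab_frame("side")
cv2.imwrite("pics/s16.png",cv2.resize(g["img"][205:265,205:285],None,fx=10,fy=10,interpolation=cv2.INTER_CUBIC))
pickle.dump(g,open("s16.pkl","wb"))
tc=s["tcp_pos"]-S;print(tc@U*1000,tc[2]*1000,tc@V*1000)
E
```

```text
21.8 [ 0.5955 -0.0117  0.1084] [-0.232  -0.2472 -1.8765] [-0.0757  0.1926 -0.0091]
-116.2252015697726 105.4177441915502 -4.42493562306099
```

View pics/s16.png

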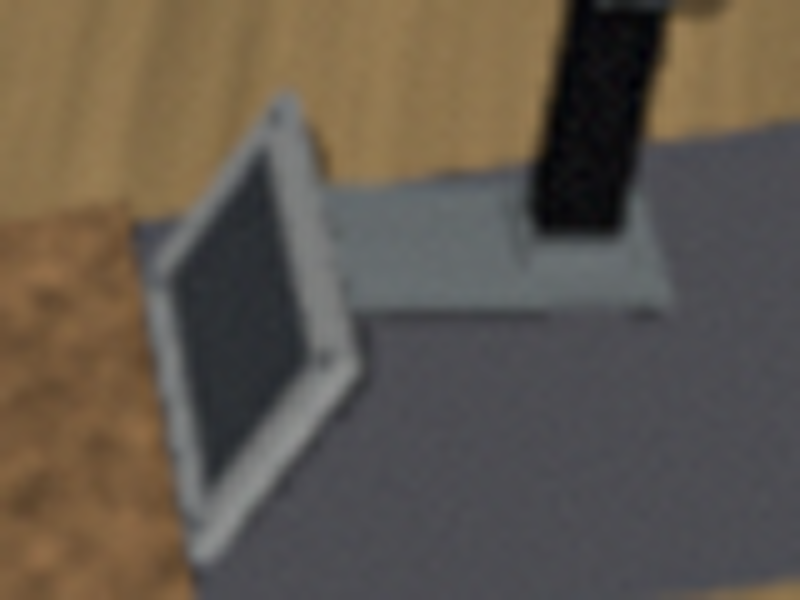

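```bash
python3 - <<'E'
from uz import *
np.set_printoptions(precision=1,suppress=True)
g=pickle.load(open("s16.pkl","rb"))
for n,px,v in [("nearR",(233.7,214),-.054),("nearL",(241.2,242),.046),("farR",(220,233),-.054),("farL",(225.5,261.5),.046),("bladeheelL",(272.2,236),.018),("stepL",(224.2,262),.046),("stepR",(218.5,227.5),-.06)]: print(n,uz(g,px,v))
from p2 import *
rel(52,59.5,range(52,84,2),60,11.1,(0,0))
E
```

```text
nearR [-43.   56.2]
nearL [-46.7  53.7]
farR [-2.8 -1.7]
farL [-4.7 -3.7]
bladeheelL [-126.5   29.4]
stepL [-1.4 -4.8]
stepR [-1.  12.8]
52 x -0.4 z -0.2
54 x -1.4 z 1.6
56 x -2.2 z 3.4
58 x -3.0 z 5.2
60 x -3.8 z 7.1
62 x -4.4 z 9.0
64 x -5.0 z 10.9
66 x -5.5 z 12.9
68 x -6.0 z 14.9
70 x -6.4 z 16.9
72 x -6.7 z 18.9
74 x -6.9 z 20.9
76 x -7.0 z 23.0
78 x -7.1 z 25.0
80 x -7.1 z 27.1
82 x -7.0 z 29.2
```

{"api": "carry_out", "payload": {
  "rows": [
    [[-0.8,0,1,0,0,0,8],[-1.4,0,2,0,0,0,8],[-2.2,0,3.6,0,0,0,8],[-3,0,5.3,0,0,0,8],[-3.8,0,7.1,0,0,0,8],[-4.4,0,9,0,0,0,8],[-5,0,10.9,0,0,0,8],[-5.5,0,12.9,0,0,0,8],[-6,0,14.9,0,0,0,8],[-6.4,0,16.9,0,0,0,8],[-6.4,0,16.9,0,0,0,8]]
  ]
}}

```text
clock: 22.95
tcp_pos: [0.6105, -0.0081, 0.1179]
tool_rot: [[0.189, -0.236, 0.953], [0.046, 0.972, 0.232], [-0.981, -0.0, 0.195]]
ft_force: [-0.2, 0.1, -0.7]
width: 0.0137
```

```bash
python3 - <<'E'
from uz import *
np.set_printoptions(precision=4,suppress=True)
s=manip.sense();print(s["clock"],s["tcp_pos"],s["ft_force"],s["wrist_torque"])
g=manip.grab_frame("side")
cv2.imwrite("pics/s17.png",cv2.resize(g["img"][205:265,205:285],None,fx=10,fy=10,interpolation=cv2.INTER_CUBIC))
pickle.dump(g,open("s17.pkl","wb"))
tc=s["tcp_pos"]-S;print(tc@U*1000,tc[2]*1000,tc@V*1000)
E
```

```text
22.95 [ 0.6105 -0.0081  0.1179] [-0.1904  0.0955 -0.7051] [-0.0191  0.1737 -0.0043]
-100.78778151036973 114.94817911053647 -4.430498944635855
```

View pics/s17.png

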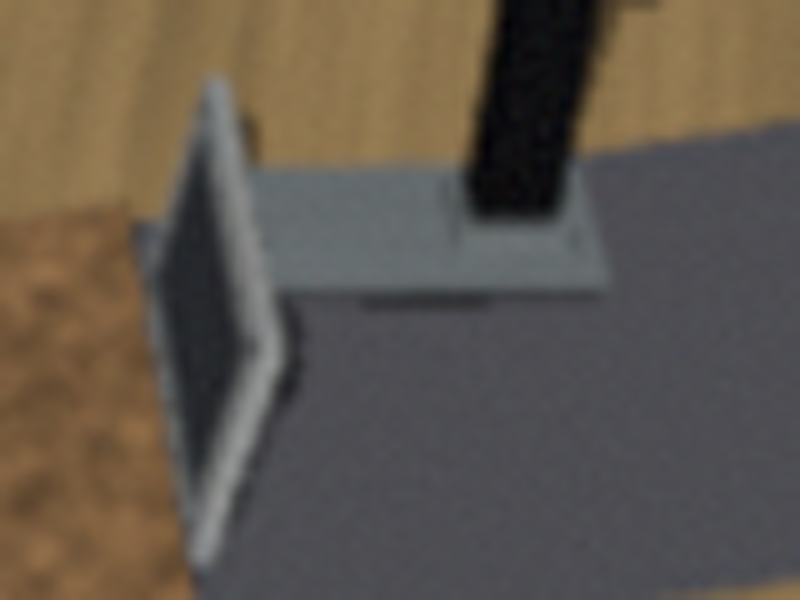

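```bash
python3 - <<'E'
from p2 import *
rel(70,60,range(72,117,2),60,11.1,(0,0))
E
```

```text
72 x -0.3 z 2.0
74 x -0.5 z 4.1
76 x -0.7 z 6.1
78 x -0.8 z 8.2
80 x -0.8 z 10.2
82 x -0.7 z 12.3
84 x -0.5 z 14.3
86 x -0.3 z 16.4
88 x -0.0 z 18.5
90 x 0.3 z 20.5
92 x 0.6 z 22.3
94 x 0.8 z 24.2
96 x 1.2 z 25.9
98 x 1.6 z 27.7
100 x 2.0 z 29.5
102 x 2.5 z 31.2
104 x 3.1 z 33.0
106 x 3.8 z 34.7
108 x 4.5 z 36.4
110 x 5.2 z 38.0
112 x 6.0 z 39.6
114 x 6.9 z 41.2
116 x 7.8 z 42.8
```

{"api": "carry_out", "payload": {
  "rows": [
    [[-0.3,0,2,0,0,0,8],[-0.5,0,4,0,0,0,8],[-0.8,0,6,0,0,0,8],[-1,0,8,0,0,0,8],[-1.2,0,10,0,0,0,8],[-1.2,0,12,0,0,0,8],[-1.2,0,14,0,0,0,8],[-1.2,0,16,0,0,0,8],[-1.2,0,18,0,0,0,8],[-1.2,0,18,0,0,0,8]]
  ]
}}

```text
clock: 24.0
tcp_pos: [0.6274, -0.004, 0.1225]
tool_rot: [[0.189, -0.236, 0.953], [0.046, 0.972, 0.232], [-0.981, -0.0, 0.195]]
ft_force: [-0.2, 0.3, -1.5]
width: 0.0136
```

```bash
python3 - <<'E'
from uz import *
np.set_printoptions(precision=4,suppress=True)
s=manip.sense();print(s["clock"],s["tcp_pos"],s["ft_force"],s["wrist_torque"])
g=manip.grab_frame("side")
cv2.imwrite("pics/s18.png",cv2.resize(g["img"][205:265,205:285],None,fx=10,fy=10,interpolation=cv2.INTER_CUBIC))
E
```

```text
24.0 [ 0.6274 -0.004   0.1225] [-0.2043  0.3342 -1.5336] [-0.0159  0.1722  0.0338]
```

View pics/s18.png

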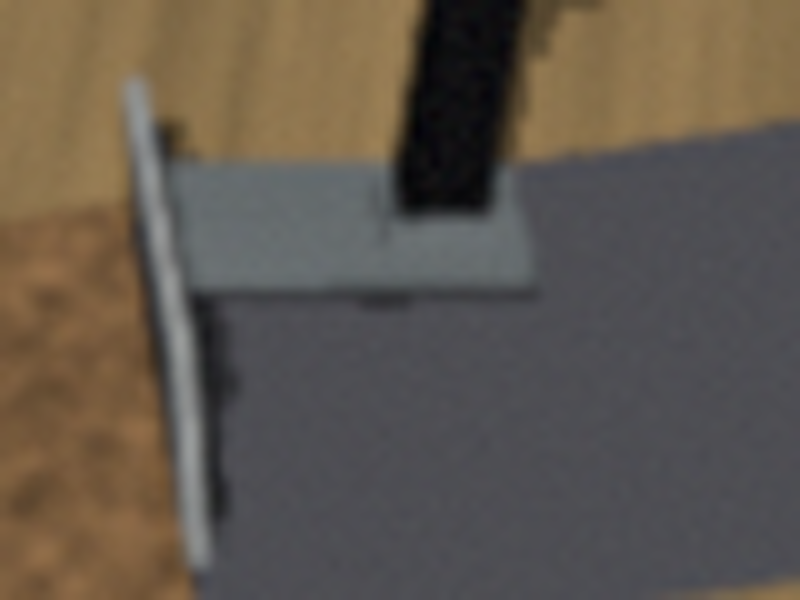

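Nearly upright against the step. Push slowly past vertical.

{"api": "carry_out", "payload": {
  "rows": [
    [[0,0,1,0,0,0,8],[0,0,2,0,0,0,8],[0,0,3,0,0,0,8],[0,0,4,0,0,0,8],[0,0,5,0,0,0,8],[0,0,6,0,0,0,8],[0,0,7,0,0,0,8],[0,0,8,0,0,0,8],[0,0,8,0,0,0,8]]
  ]
}}

```text
clock: 24.95
tcp_pos: [0.6348, -0.0021, 0.124]
tool_rot: [[0.189, -0.236, 0.953], [0.046, 0.972, 0.232], [-0.981, -0.0, 0.194]]
ft_force: [-0.7, 0.3, -0.7]
width: 0.0141
```

```bash
python3 - <<'E'
from uz import *
np.set_printoptions(precision=4,suppress=True)
s=manip.sense();print(s["clock"],s["tcp_pos"],s["ft_force"],s["wrist_torque"])
g=manip.grab_frame("side")
cv2.imwrite("pics/s19.png",cv2.resize(g["img"][205:265,185:265],None,fx=10,fy=10,interpolation=cv2.INTER_CUBIC))
E
```

```text
24.95 [ 0.6348 -0.0021  0.124 ] [-0.7482  0.3296 -0.6545] [-0.0346  0.2349  0.0034]
```

View pics/s19.png

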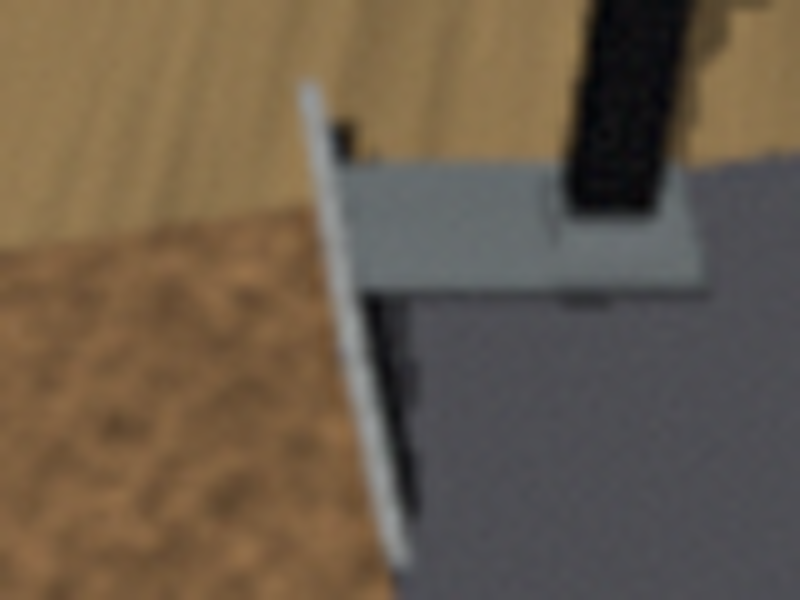

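{"api": "carry_out", "payload": {
  "rows": [
    [[0.2,0,1,0,0,0,8],[0.4,0,2,0,0,0,8],[0.6,0,3,0,0,0,8],[0.8,0,4,0,0,0,8],[1,0,5,0,0,0,8],[1.2,0,6,0,0,0,8],[1.4,0,7,0,0,0,8],[1.6,0,8,0,0,0,8],[1.6,0,8,0,0,0,8]]
  ]
}}

```text
clock: 25.9
tcp_pos: [0.6427, -0.0002, 0.124]
tool_rot: [[0.189, -0.236, 0.953], [0.046, 0.972, 0.232], [-0.981, -0.0, 0.194]]
ft_force: [-0.1, -0.3, -0.8]
width: 0.0139
```

```bash
python3 - <<'E'
from uz import *
np.set_printoptions(precision=4,suppress=True)
s=manip.sense();print(s["clock"],s["tcp_pos"],s["ft_force"],s["wrist_torque"])
g=manip.grab_frame("side")
cv2.imwrite("pics/s20.png",cv2.resize(g["img"][205:265,185:265],None,fx=10,fy=10,interpolation=cv2.INTER_CUBIC))
E
```

```text
25.9 [ 0.6427 -0.0002  0.124 ] [-0.0653 -0.2604 -0.7836] [-0.0299  0.1699  0.0119]
```

View pics/s20.png

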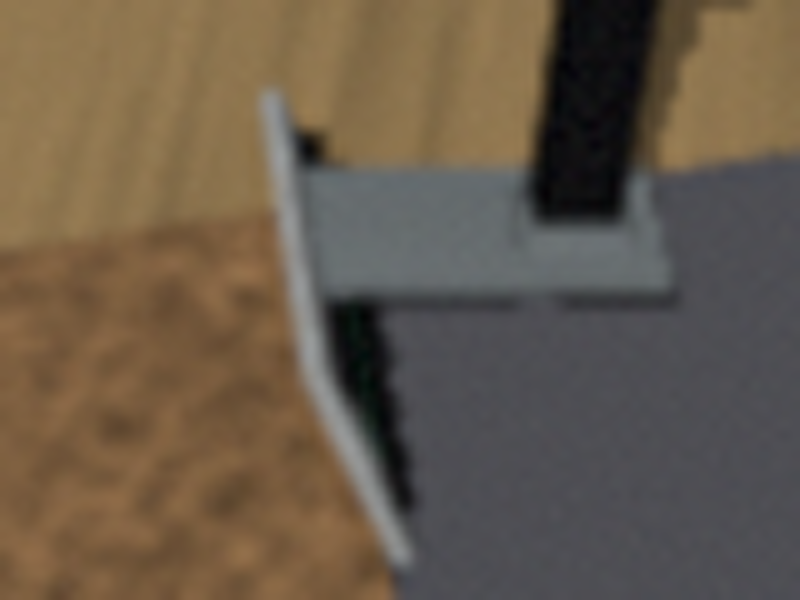

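{"api": "carry_out", "payload": {
  "rows": [
    [[0.3,0,1,0,0,0,8],[0.6,0,2,0,0,0,8],[0.9,0,3,0,0,0,8],[1.2,0,4,0,0,0,8],[1.5,0,5,0,0,0,8],[1.8,0,6,0,0,0,8],[1.8,0,6,0,0,0,8],[1.8,0,6,0,0,0,8]]
  ]
}}

```text
clock: 26.75
tcp_pos: [0.6485, 0.0013, 0.1233]
tool_rot: [[0.189, -0.236, 0.953], [0.046, 0.972, 0.232], [-0.981, 0.0, 0.194]]
ft_force: [-0.4, 0.1, -1.6]
width: 0.0138
```

```bash
python3 - <<'E'
from uz import *
np.set_printoptions(precision=4,suppress=True)
s=manip.sense();print(s["clock"],s["tcp_pos"],s["ft_force"],s["wrist_torque"])
g=manip.grab_frame("side")
cv2.imwrite("pics/s21.png",cv2.resize(g["img"][205:265,185:265],None,fx=10,fy=10,interpolation=cv2.INTER_CUBIC))
E
```

```text
26.75 [0.6485 0.0013 0.1233] [-0.3963  0.0813 -1.621 ] [-0.0698  0.167  -0.0325]
```

View pics/s21.png

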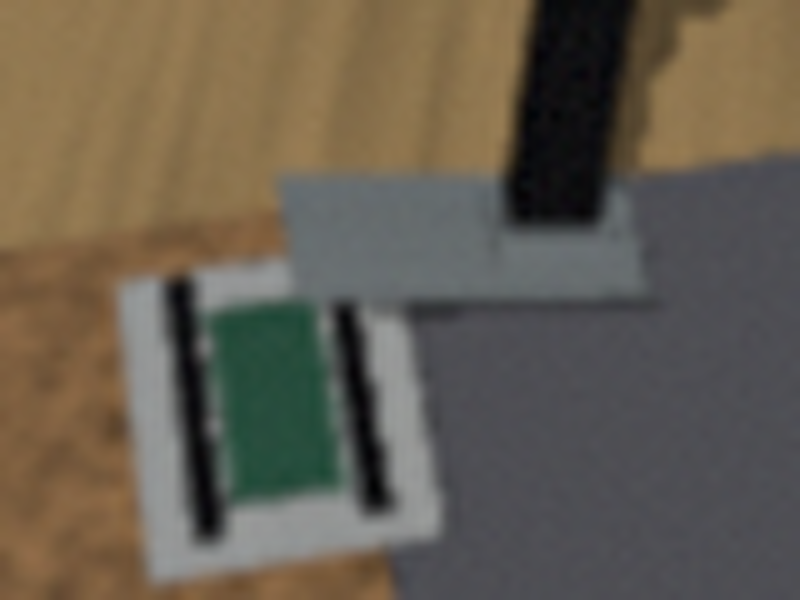

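{"api": "carry_out", "payload": {
  "rows": [
    [[-10,0,-5,0,0,0,8],[-30,0,-20,0,0,0,8],[-60,0,-40,0,0,0,8],[-90,0,-60,0,0,0,8],[-90,0,-60,0,0,0,8],[-90,0,-60,0,0,0,8]]
  ]
}}

```text
clock: 27.4
tcp_pos: [0.5745, -0.017, 0.2015]
tool_rot: [[0.192, -0.235, 0.953], [0.045, 0.972, 0.231], [-0.98, -0.001, 0.197]]
ft_force: [0.5, 0.2, -1.8]
width: 0.0142
```

```bash
python3 - <<'E'
from uz import *
np.set_printoptions(precision=4,suppress=True)
s=manip.sense();print(s["clock"],s["tcp_pos"],s["ft_force"],s["wrist_torque"],s["tool_rot"])
g=manip.grab_frame("side"); T=wpose(); w=manip.grab_frame("wrist")
cv2.imwrite("pics/s22.png",g["img"]);cv2.imwrite("pics/w22.png",w["img"])
pickle.dump((g,w,T),open("s22.pkl","wb"))
E
```

```text
27.4 [ 0.5745 -0.017   0.2015] [ 0.5227  0.2059 -1.8123] [-0.048   0.0675 -0.0221] [[ 0.1918 -0.2354  0.9528]
 [ 0.0453  0.9719  0.231 ]
 [-0.9804 -0.0011  0.1971]]
```

View pics/s22.png

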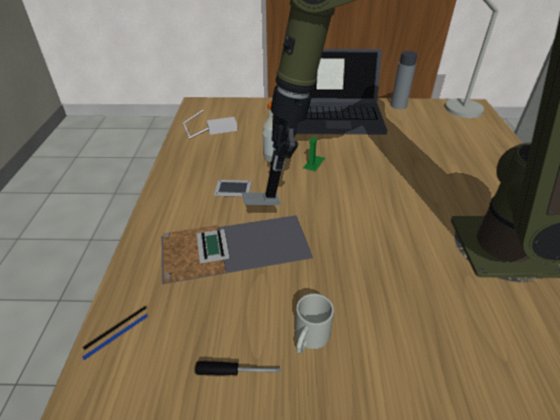

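View pics/w22.png

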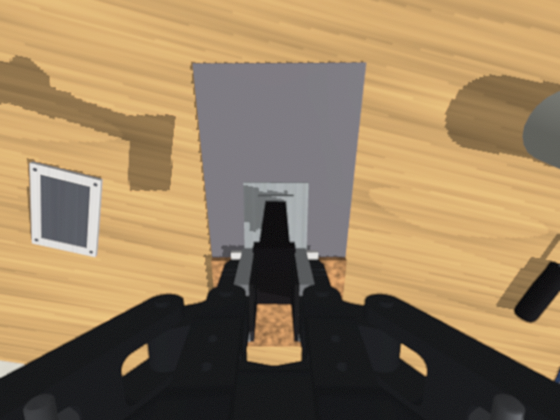

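```bash
python3 - <<'E'
from h import *
np.set_printoptions(precision=2,suppress=True)
for z in (.2,.09): print(row((.50,-.20,z),down(0)))
E
```

```text
[ -22.71 -160.53 -113.32   13.6    11.15   -1.34]
[  85.2  -160.54 -134.69   13.6    11.15   -1.34]
```

{"api": "carry_out", "payload": {
  "rows": [
    [[-6,-40,-28,3.4,2.8,-0.3,8],[-12,-80,-57,6.8,5.6,-0.7,8],[-18,-120,-85,10.2,8.4,-1,8],[-22.7,-160.5,-113,13.6,11.2,-1.3,8],[-22.7,-160.5,-113,13.6,11.2,-1.3,8],[10,-160.5,-120,13.6,11.2,-1.3,8],[40,-160.5,-126,13.6,11.2,-1.3,8],[65,-160.5,-131,13.6,11.2,-1.3,8],[85,-160.5,-135,13.6,11.2,-1.3,8],[85,-160.5,-135,13.6,11.2,-1.3,8],[85,-160.5,-135,13.6,11.2,-1.3,8],[85,-160.5,-135,13.6,11.2,-1.3,8]]
  ]
}}

```text
clock: 28.7
tcp_pos: [0.5008, -0.2003, 0.0911]
tool_rot: [[0.001, -0.001, 1.0], [-0.0, 1.0, 0.001], [-1.0, -0.0, 0.001]]
ft_force: [0.9, -0.1, -1.2]
width: 0.0135
```

```bash
python3 - <<'E'
from uz import *
np.set_printoptions(precision=4,suppress=True)
s=manip.sense();print(s["clock"],s["tcp_pos"],s["ft_force"],s["wrist_torque"],s["tool_rot"])
g=manip.grab_frame("side")
cv2.imwrite("pics/s23.png",cv2.resize(g["img"][120:240,230:380],None,fx=5,fy=5,interpolation=cv2.INTER_CUBIC))
print(manip.sense()["tcp_pos"])
E
```

```text
28.7 [ 0.5008 -0.2003  0.0911] [ 0.8607 -0.0571 -1.153 ] [ 0.0148 -0.0108  0.054 ] [[ 0.0007 -0.0007  1.    ]
 [-0.0002  1.      0.0007]
 [-1.     -0.0002  0.0007]]
[ 0.5009 -0.2004  0.0915]
```

View pics/s23.png

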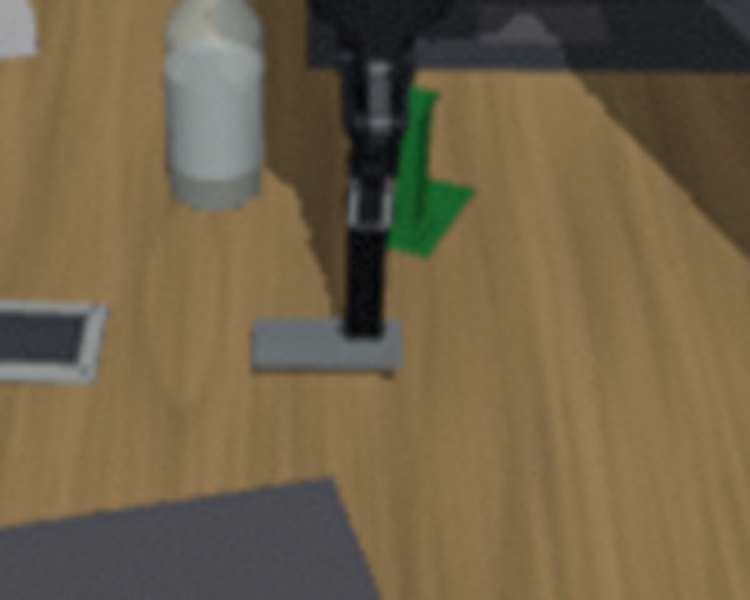

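The lifter hangs level over bare desk, clear of everything. Lower the remaining ~23 mm to contact.

{"api": "carry_out", "payload": {
  "rows": [
    [[8,0,0,0,0,0,8],[15,0,0,0,0,0,8],[20,0,0,0,0,0,8],[22,0,0,0,0,0,8],[22.5,0,0,0,0,0,8],[22.5,0,0,0,0,0,8]]
  ]
}}

```text
clock: 29.35
tcp_pos: [0.4993, -0.1999, 0.0681]
tool_rot: [[-0.001, -0.0, 1.0], [0.001, 1.0, 0.0], [-1.0, 0.001, -0.001]]
ft_force: [-1.5, 0.9, 1.2]
width: 0.014
```

{"api": "carry_out", "payload": {
  "rows": [
    [[0.6,0,0,0,0,0,8],[0.6,0,0,0,0,0,8]]
  ]
}}

```text
clock: 29.55
tcp_pos: [0.4994, -0.1999, 0.068]
tool_rot: [[-0.001, -0.0, 1.0], [0.001, 1.0, 0.0], [-1.0, 0.001, -0.001]]
ft_force: [-2.5, 1.3, 7.7]
width: 0.0142
```

{"api": "carry_out", "payload": {
  "rows": [
    [[-0.3,0,0,0,0,0,8],[-0.3,0,0,0,0,0,8],[-0.3,0,0,0,0,0,16],[-0.3,0,0,0,0,0,20],[-0.3,0,0,0,0,0,30],[-0.3,0,0,0,0,0,45],[-0.3,0,0,0,0,0,60],[-0.3,0,0,0,0,0,60],[-0.3,0,0,0,0,0,60]]
  ],
  "grip_force": 20
}}

```text
clock: 30.45
tcp_pos: [0.4996, -0.2001, 0.0675]
tool_rot: [[-0.001, -0.0, 1.0], [0.0, 1.0, 0.0], [-1.0, 0.0, -0.001]]
ft_force: [0.1, -0.6, 0.2]
width: 0.06
```

```bash
python3 - <<'E'
from h import *
s=manip.sense();print(s["clock"],s["tcp_pos"],s["ft_force"],s["width"])
f=manip.grab_frame("wrist");cv2.imwrite("pics/w24.png",f["img"])
E
```

```text
30.45 [ 0.49961115 -0.20011416  0.0675209 ] [ 0.13045949 -0.56118644  0.17057635] 0.06004720585056001
```

View pics/w24.png

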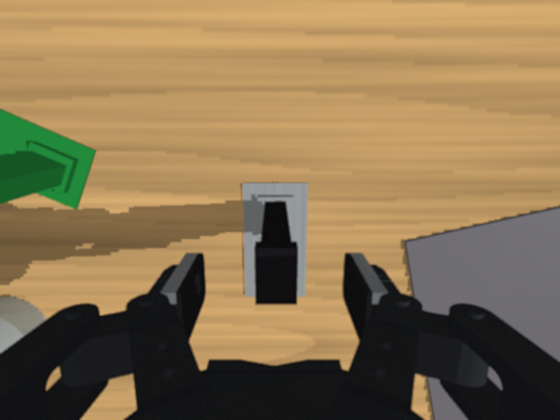

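The lifter stands upright between open fingers, free. Retreat straight up and check all.

{"api": "carry_out", "payload": {
  "rows": [
    [[-20,0,0,0,0,0,60],[-60,0,0,0,0,0,60],[-110,0,0,0,0,0,60],[-160,0,0,0,0,0,60],[-160,0,-60,0,0,0,60],[-160,0,-60,0,0,0,60],[-160,0,-60,0,0,0,60],[-160,0,-60,0,0,0,60]]
  ]
}}

```text
clock: 31.3
tcp_pos: [0.44, -0.2002, 0.2273]
tool_rot: [[-0.001, 0.0, 1.0], [0.001, 1.0, -0.0], [-1.0, 0.001, -0.001]]
ft_force: [0.3, -0.2, 0.1]
width: 0.0601
```

```bash
python3 - <<'E'
from uz import *
np.set_printoptions(precision=4,suppress=True)
s=manip.sense();print(s["clock"],s["tcp_pos"],s["ft_force"])
g=manip.grab_frame("side");t=manip.grab_frame("top")
cv2.imwrite("pics/s25.png",cv2.resize(g["img"][130:290,150:360],None,fx=3.7,fy=3.7,interpolation=cv2.INTER_CUBIC))
cv2.imwrite("pics/s25z.png",cv2.resize(g["img"][215:280,170:250],None,fx=9,fy=9,interpolation=cv2.INTER_CUBIC))
cv2.imwrite("pics/t25.png",cv2.resize(t["img"][110:280,200:440],None,fx=3.3,fy=3.3,interpolation=cv2.INTER_CUBIC))
pickle.dump((g,t),open("f.pkl","wb"))
for n,z in [("caddy_mid",.015),("lifter_tip",0)]:
  for d in manip.tip_of(n,t)[:3]: print(n,d["p"],onz(t,d["point"],z))
E
```

```text
31.3 [ 0.44   -0.2002  0.2273] [ 0.2576 -0.2135  0.0998]
caddy_mid 0.93 [ 0.7016 -0.2173  0.015 ]
caddy_mid 0.7 [0.7412 0.0235 0.015 ]
lifter_tip 0.89 [ 0.5548 -0.196   0.    ]
lifter_tip 0.32 [0.4896 0.2611 0.    ]
```

View pics/s25.png

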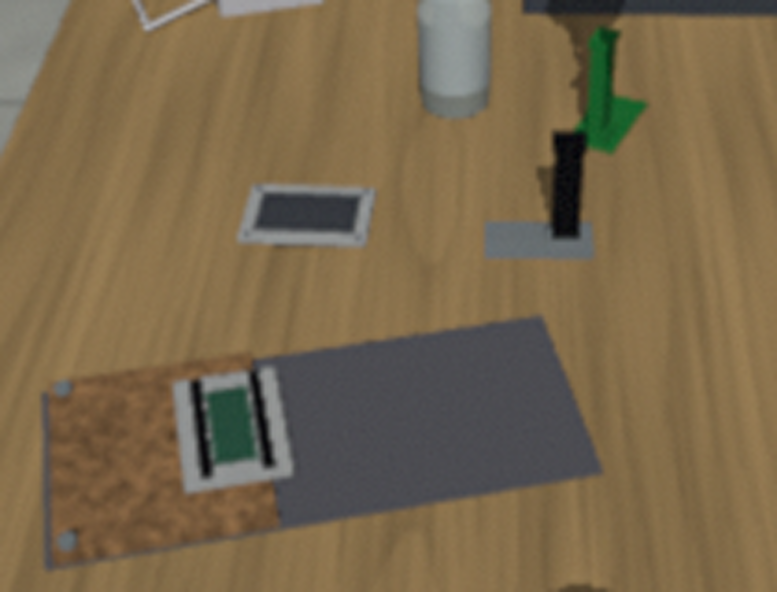

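View pics/s25z.png

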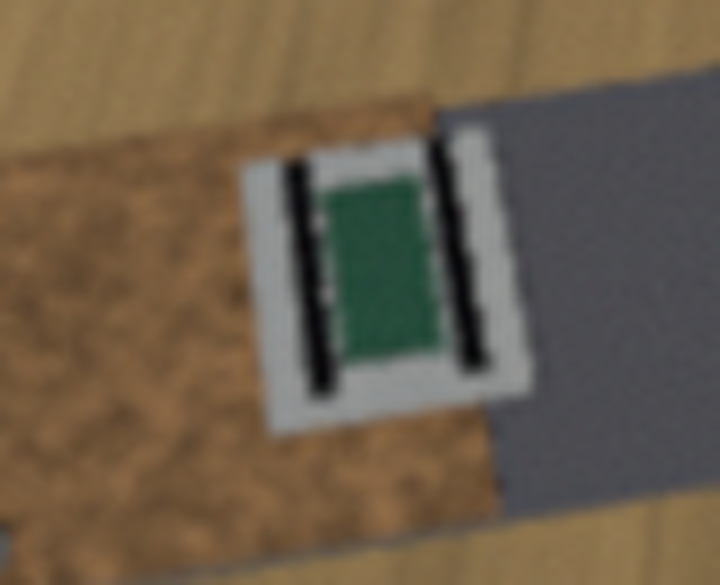

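View pics/t25.png

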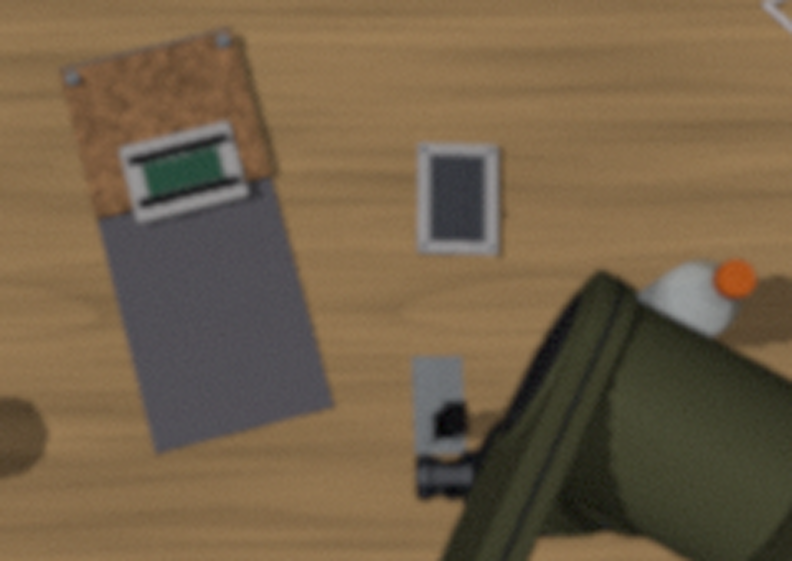

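```bash
python3 - <<'E'
from uz import *
g,t=pickle.load(open("f.pkl","rb"))
c=np.array([onz(g,p,.016) for p in [(197,233.1),(224.2,229.1),(229.1,258.6),(200,263.3)]])
print([round(float(np.linalg.norm(c[i]-c[(i+1)%4])*1000),1) for i in range(4)]); print([(round(float((p-S)@U*1000),1),round(float((p-S)@V*1000),1)) for p in c])
print(manip.job_done(), manip.sense()["clock"])
E
```

```text
[69.3, 104.6, 68.7, 104.8]
[(54.7, -51.0), (-14.7, -50.5), (-13.8, 54.1), (54.9, 53.8)]
the job is handed in; nothing more can be done
the job is handed in; nothing more can be done
```

I did the whole job and handed it in at about 31 s of the 72 s allowed. One step went wrong: I briefly pushed the caddy at about 10 N during the tilt, against your "never push it hard".

**What I did**
- I picked up the black and grey lifter, leaving the green one alone.
- I slid its blade under the caddy nearest the robot, squared the caddy up and pushed it to the cork step.
- I pressed it home, tilted it up past vertical and let it tip over onto the cork.
- I then stood the lifter on bare desk beside the mat, let go and moved the gripper clear.

**Last checks**
- **Caddy:** it lies square on the cork with its rails up. Its outline measures about 69 x 105 mm, against a nominal 70 x 100 mm, which fits lying flat. It overhangs the step by roughly 8 to 14 mm, with its weight well on the cork.
- **Lifter:** it stands upright with its blade flat on the bare desk, and the gripper is clear of it.
- **Other things:** the second caddy, the green lifter, the bottle, the mug and the screwdriver showed no sign of having moved in the pictures after the flip. The mug and screwdriver were only in the earlier of those pictures.

**What failed or disagreed**
- **Push during the tilt:** at about 42° the wrist force reached about 10 N, because the lifter flexed a few degrees in the grip. I backed off within half a second; it read 4 N by then and near zero soon after.
- **Seating push:** I held it at about 5 N for over half a second, but some of that reading was blade friction on the mat. The force built up over a couple of seconds of adjusting first.
- **Gap at the step:** the caddy's far edge stood about 2 mm off the step partway through the tilt, then closed up again near vertical.

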